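Mount the inspection camera carrier on the column of its stand

ROBOT

A 6-joint arm with a two-finger parallel gripper is mounted at the origin on the work surface; the furniture and walls round the work are solid. World frame = base frame: x ahead of the robot, y to its left, z up, the work surface at z = 0. Lengths are in m, angles in rad, forces in N, time in s.
With the tool pointing down it reaches from about 0.3 to 0.85 m from the base axis. Payload 5.4 kg.
Tool frame: the origin (TCP) lies midway between the tips of the shut fingers; the grasp point (between the pads) lies 19 mm behind it; y points along the fingers, x is the direction in which the jaws open and shut, and the axes are right-handed (so a half turn about y gives the same grasp; the last joint's range is limited). The gripper opens to 85 mm and grips with 20 to 120 N. Pads are 22 mm wide; open, the fingers measure 114 mm over their backs; the gripper's body (76 mm by 85 mm) begins 54 mm behind the grasp point. The pads swing forward as they close: fully open they stand 13 mm farther back than shut.
Start: joints at [-1.511, 0.158, 1.597, -0, 1.386, -0.21], TCP at [0.153, -0.554, 0.231] pointing down, gripper open.
Joint ranges: [-2.91, 2.91], [-0.94, 2.29], [0.18, 2.7], [-1.29, 4.43], [0.17, 2.64], [-3, 3]. Speed limits (rad/s): [2.57, 2.57, 3.14, 3.14, 3.14, 3.14].

INTERFACE

Orientations are given as a unit quaternion [w, x, y, z].
In Python, from cell import env gives the robot as it stands.
- The arm moves only by the tool arm_command, never from a script. Its arguments are lists of equal length, an entry for each row: "fingers": the opening in per cent of the stroke, from 0 (shut) to 100 (fully open); "travel": the shift along the tool's x, y, z in m, a list of three; "spin": the turn about the tool's y in rad. A call has exactly 8 rows; each row shifts and turns the commanded pose from where the row before left it, along the tool's axes as they then stand; what a row does not reach is not made up. A row lasts 1/12 s, in which the tool goes at most 41.7 mm and 7.16 degrees, less where a joint would pass 70% of its speed; a pose out of reach is approached as far as the arm can. A call is refused whole if a number of a shift passes 0.0417 or a number of a turn 0.125, either way. A call with a gripper value outside its range is refused whole. The fingers move at their own pace and stop on an object; "grip_force" is the grip in N (left out, the last holds). Time passes only in rows, so rows that do not move let the fingers close, or fill a call up. It gives the time, the measured TCP pose, the force and the opening at its end, in the units of the state.
- env.get_state(): the state, without advancing time (a new reading comes with each control period).
- env.capture(name): name is "side" or "top"; returns the picture (384x512x3 uint8, red, green, blue); there is no depth.
- env.calibration(name): a dict with "vertical_fov" (degrees; the focal length in pixels is half the picture's height over the tangent of half this angle, whatever the lens; pixels are square), "cx", "cy" (the principal point, pixels), "extrinsics" (4x4, takes a point from camera to world coordinates). Camera axes: x right, y up, looking along -z (the intrinsics and any distortion apply to the point x, -y, -z); pixel columns grow to the right and rows downward; lengths in m; the calibration is good to about 2 mm. A picture is of the moment at which its call begins. calibration takes no time and is no camera call.
- env.job_done(): hands the job in, once; it reports no verdict.
Trained networks look in the newest picture that a camera, given by its name, has taken for a name from the list of things; names that differ only in an ending like _2 or _b are one class to them, and where a whole thing is asked for, a point or a joint stands for the part that bears it (a point fixed in the world has none). Each returns a list of dicts, best first, with "confidence" (0 to 1); they miss things now and then, are a little off and sometimes report something else, mostly with a low value. They report only what shows in the picture. A call takes as long as a camera call.
- env.spot_in(camera, name): "at" ([column, row] in pixels, amid what is visible of it).
- env.masks_of(camera, name): "region" (384x512 bool, what is visible of it) and "at" ([column, row] in pixels, amid what is visible of it).
The state is a dict: "time": time; "joint_pos": joint angles; "qd": joint speeds; "effort": joint torques, N m; "ee_pos": TCP position; "ee_rot": TCP orientation; "ft_force": force on the tool from outside, world axes, zero at the start; "torque": the same for the moment, N m; "finger_gap": finger opening in m.
Only numpy, scipy, OpenCV 4.12 (cv2) and the standard library are available. Lean on these libraries where they do the work, as an engineer would, in place of code of your own. Each camera call takes 0.05 s, during which the arm holds its last target.

TASK

The inspection camera's carrier lies on its side: stand it upright on its slotted foot on the free bench, let go of it there, and take it afresh by its upper end. Then slide it gently down over the stand's column, camera over the circuit board, until its foot rests fully home on the black stop collar with the brass index pin in the slot, and let go. Do not drop it down the column, and leave the jar, the screwdriver and the cutters on the bench where they are.

Things in the scene. Friction and masses are not known exactly. Their poses are not given: they have to be found in the camera images.
- carrier: loose camera carrier, 0.27 to 0.44 kg: aluminium block 54 x 46 x 86 mm (own x, y, z), round bore of 26.5 mm diameter right through along z. Origin on the bore axis at the foot (lower end, z = 0; upper end z = 86 mm). +x: camera arm side; -x: back. At the start it lies on its side y = +23 mm, +y down, z level. Centre of mass near x = 8, y = 0, z = 40 mm; stands steadily on its foot
- carrier_mid (a point): centre of the carrier's block, on the bore axis, 43 mm above the foot along z; axes as carrier
- carrier_upper (a point): on the bore axis, 64 mm above the foot and 22 mm below the upper end: here the four flat sides of the block are bare (x = -27, +27 and y = -23, +23 mm; the x sides are bare only above z = 36 mm, the y sides all over); axes as carrier
- carrier_slot (a point): middle of the foot slot's mouth at the foot's back edge (carrier x = -27, y = 0, z = 0): the slot is 10 mm wide in y, 12 mm deep in z, runs from the back into the bore; the bore is 26.5 mm square for the first 12 mm. Above it a black clamp knob sticks out of the back from x = -27 to -49 mm, z = 16 to 34 mm, 9 mm either side; axes as carrier
- camera (a point): middle of the camera clamp (carrier x = 74, y = 0, z = 34 mm): black barrel of 29 mm diameter, z = 4 to 67 mm, in a ring of 37 mm diameter with a screw lug out to x = 101 mm, all at the end of a dark arm 16 mm wide, z = 12 to 32 mm, x = 27 to 60 mm; axes as carrier
- stand: fixed inspection stand. Origin on the column's axis at bench height, z up, +x to the stand's front, where a green circuit board lies on the base plate. Plate 176 x 124 mm, top at 16 mm, from 48 mm behind the column's axis to 128 mm before it; with the board nothing there is higher than 35 mm
- stand_seat (a point): centre of the black stop collar's top face, on the column's axis, 72 mm above the bench; collar 48 mm diameter, with a small lug to y = 37 mm below its top face; axes as stand. With the carrier home, carrier lies on this point, z up, its x along the stand's x
- column_top (a point): centre of the top of the upright steel column, 150 mm above the bench (8 mm below the block's upper end when home); diameter 24 mm, the last 7 mm taper to 17 mm; axes as stand
- index_pin (a point): top of the brass index pin that stands up from the collar, 18.7 mm behind the column's axis (stand x = -18.7 mm), 6 mm diameter, rounded top 82.5 mm above the bench; it fits the carrier's foot slot
- bare_bench (a point): middle, at bench height, of a patch of bench about 140 mm across that is bare but for the carrier itself: room to stand the carrier up. Some 0.45 m to its right, nearer the robot, stands the room's gauge stand, a fixed post 0.5 m high with a boom back to the right at about 0.42 m: keep the arm clear of it
- jar: bystander: screw-top jar, 51 mm diameter, 49 mm high; origin at the centre of its underside
- tape_roll: fixed bystander: wide amber tape roll lying flat, 88 mm diameter, 50 mm high; origin at the centre of its underside
- red_screwdriver: bystander: red screwdriver lying on the bench, 156 mm long, 17 mm thick; origin at its middle, at bench height
- cutters: bystander: side cutters lying on the bench, 116 mm long, 34 mm wide, 10 mm high; origin at their middle, at bench height

How it is judged:
By the outcome, as a careful person would: the job done as asked, in the order asked, and still so for the second after the job is handed in, with the robot touching nothing.
It also fails if it takes over 72 s, if anything falls off the work surface, if the arm or the gripper's body presses on something with over 40 N, if the wrist force passes 120 N, or if a joint passes its speed limit or range.

## Working session

There is one attempt and no reset: what is moved stays moved. The work goes in short steps, Python scripts to look and compute and a tool call to move; the robot and the scene stay as the last step left them, time stands still between calls to the robot, and variables do not carry over. Pictures are saved under pics/ and viewed, and the job is handed in when it is done.

Besides the shell and the picture viewer there is one more tool, called after "Call:" as a command line: name --pt "numbers of a row" for each row, then --argument value for the rest. arm_command: Moves the arm, as the interface text tells. Its arguments: {"type":"object","properties":{"fingers":{"type":"array","items":{"type":"number"}},"travel":{"type":"array","items":{"type":"array","items":{"type":"number"}}},"spin":{"type":"array","items":{"type":"number"}},"grip_force":{"type":"number"}},"required":["fingers","travel","spin"]}

```bash
ls; mkdir -p pics; python3 - <<'E'
from cell import env
import cv2,numpy as np
np.set_printoptions(precision=4,suppress=True)
for n in ("side","top"):
    im=env.capture(n); cv2.imwrite(f"pics/{n}0.png",cv2.resize(im[:,:,::-1],(800,600),interpolation=cv2.INTER_CUBIC))
    c=env.calibration(n); print(n,c)
    for k in ["carrier","camera","carrier_slot","carrier_upper","carrier_mid","stand","stand_seat","column_top","index_pin","bare_bench","jar","tape_roll","red_screwdriver","cutters"]:
        r=env.spot_in(n,k); print(k,[(np.round(x["at"],1).tolist(),round(x["confidence"],2)) for x in r[:2]])
print(env.get_state())
E
```

```text
pics
side {'vertical_fov': 49.38214720435947, 'cx': 251.78497260503508, 'cy': 187.06325893530087, 'extrinsics': array([[-0.9103,  0.2878, -0.2976,  0.2585],
       [-0.4136, -0.6011,  0.6838,  0.8844],
       [ 0.0179,  0.7456,  0.6662,  0.7185],
       [ 0.    ,  0.    ,  0.    ,  1.    ]])}
carrier [([265.5, 241.9], 0.63)]
camera [([269.6, 244.4], 0.69)]
carrier_slot [([269.1, 246.3], 0.75)]
carrier_upper [([267.7, 244.7], 0.76)]
carrier_mid [([266.1, 243.0], 0.61)]
stand [([250.5, 169.3], 0.85)]
stand_seat [([251.3, 171.5], 0.81), ([268.0, 245.1], 0.27)]
column_top [([252.8, 171.3], 0.78)]
index_pin [([251.4, 169.8], 0.55)]Traceback (most recent call last):
  File "<stdin>", line 8, in <module>
ValueError: it knows: camera, carrier, carrier_mid, carrier_slot, carrier_upper, column_top, cutters, index_pin, jar, red_screwdriver, stand, stand_seat, tape_roll
```

```bash
cat > h.py <<'E'
from cell import env
import cv2,numpy as np
from scipy.spatial.transform import Rotation as R
np.set_printoptions(precision=4,suppress=True)
def snap(n,name,crop=None,s=None):
    im=env.capture(n)[:,:,::-1]
    cv2.imwrite(f"pics/{name}_raw.png",im)
    if crop: im=im[crop[1]:crop[3],crop[0]:crop[2]]
    s=s or min(800/im.shape[1],600/im.shape[0])
    cv2.imwrite(f"pics/{name}.png",cv2.resize(im,None,fx=s,fy=s,interpolation=cv2.INTER_CUBIC))
def cam(n):
    c=env.calibration(n); f=192/np.tan(np.radians(c["vertical_fov"]/2)); return f,c["cx"],c["cy"],np.array(c["extrinsics"]),c
def ray(n,p):
    f,cx,cy,E,_=cam(n); d=E[:3,:3]@np.array([(p[0]-cx)/f,-(p[1]-cy)/f,-1]); return E[:3,3],d
def atz(n,p,z):
    o,d=ray(n,p); return o+d*(z-o[2])/d[2]
def proj(n,P):
    f,cx,cy,E,_=cam(n); P=np.atleast_2d(P); q=(P-E[:3,3])@E[:3,:3]
    return np.c_[cx+f*q[:,0]/-q[:,2], cy+f*q[:,1]/q[:,2]]
def tri(p1,p2):
    a,d=ray("side",p1); b,e=ray("top",p2); A=np.c_[d,-e]; t=np.linalg.lstsq(A,b-a,rcond=None)[0]
    return (a+d*t[0]+b+e*t[1])/2, np.linalg.norm(a+d*t[0]-b-e*t[1])
E
python3 - <<'E'
from h import *
print(env.calibration("top"))
snap("top","top1")
for k in ["carrier","camera","carrier_slot","stand","jar","tape_roll","red_screwdriver","cutters"]:
    r=env.spot_in("top",k); print(k,[(np.round(x["at"],1).tolist(),round(x["confidence"],2)) for x in r[:2]])
print(env.get_state())
E
```

```text
{'vertical_fov': 46.473248318574925, 'cx': 247.3102026171984, 'cy': 194.34785694584318, 'extrinsics': array([[ 0.0222,  0.9873, -0.1571,  0.3697],
       [-0.9996,  0.025 ,  0.0161,  0.2716],
       [ 0.0198,  0.1566,  0.9875,  1.0813],
       [ 0.    ,  0.    ,  0.    ,  1.    ]])}
carrier [([219.1, 223.0], 0.86)]
camera []
carrier_slot [([219.2, 223.3], 0.61)]
stand [([313.6, 176.1], 0.88)]
jar [([162.1, 145.4], 0.75), ([326.4, 271.0], 0.29)]
tape_roll [([253.5, 135.8], 0.88)]
red_screwdriver [([272.7, 268.6], 0.6)]
cutters [([327.5, 269.3], 0.87)]
{'time': 0.95, 'joint_pos': array([-1.5111,  0.1584,  1.597 ,  0.    ,  1.3862, -0.2101]), 'qd': array([-0.0004, -0.0006, -0.0002,  0.0008, -0.0017,  0.0018]), 'effort': array([  0.0007, -39.6012, -33.1703,  -0.0001,   0.0006,  -0.    ]), 'ee_pos': array([ 0.1532, -0.5542,  0.2313]), 'ee_rot': array([ 0.5627, -0.5627,  0.4282, -0.4282]), 'ft_force': array([1.443 , 0.1514, 0.2059]), 'torque': array([-0.0172, -0.0339,  0.0327]), 'finger_gap': 0.08525658208913292}
```

View pics/side0.png

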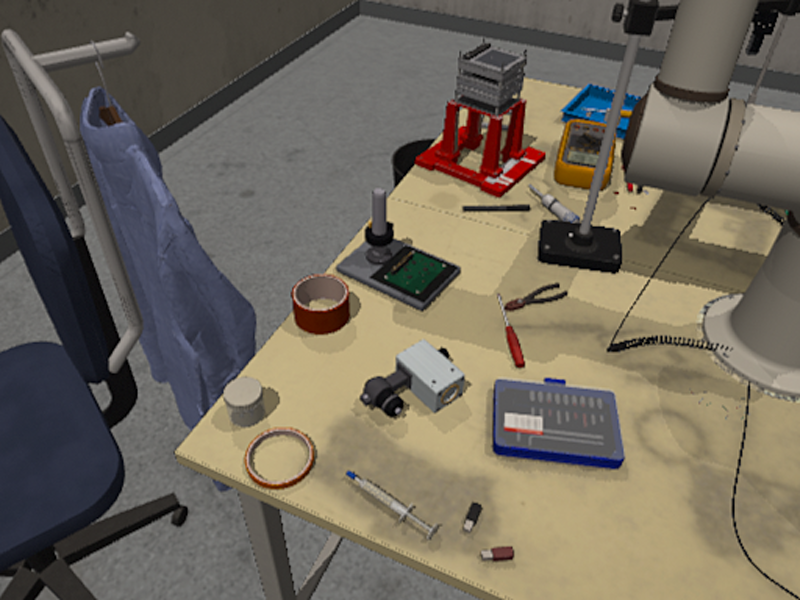

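View pics/top1.png

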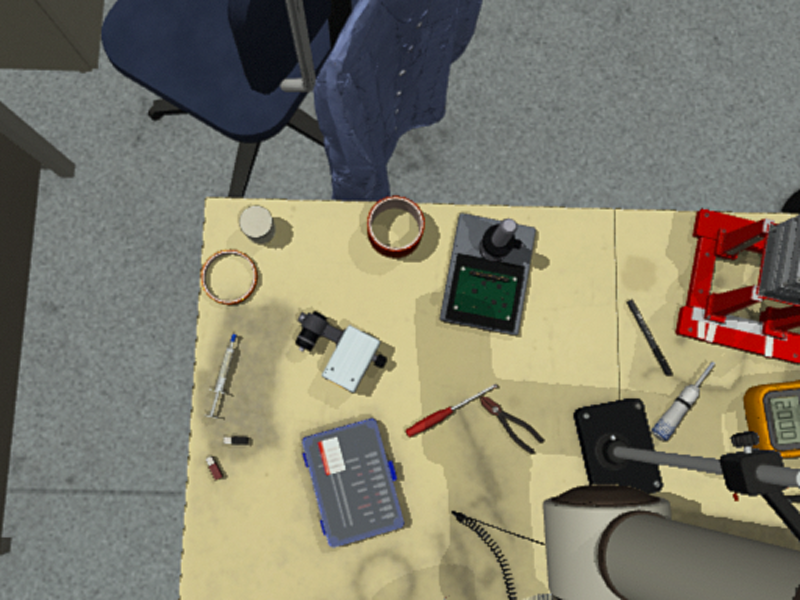

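```bash
python3 - <<'E'
from h import *
snap("top","t2",(330,180,512,384));snap("side","s2",(320,0,512,180))
s=env.get_state(); print(R.from_quat(np.roll(s["ee_rot"],-1)).as_matrix())
print("post base", atz("top",(613*.64,452*.64),0.03), "side", atz("side",(580*.64,240*.64),0.03))
P=[s["ee_pos"],s["ee_pos"]+[0,0,.1],s["ee_pos"]+[0,0,.3],[0,0,0]]
print(proj("top",P),proj("side",P))
E
```

```text
[[ 0.2665 -0.      0.9638]
 [-0.9638 -0.      0.2665]
 [ 0.     -1.     -0.    ]]
post base [ 0.3227 -0.0866  0.03  ] side [ 0.3277 -0.0891  0.03  ]
[[686.3683 395.0974]
 [747.8254 412.9049]
 [940.4425 468.7167]
 [353.9486 432.9858]] [[474.8806  32.9676]
 [487.7776  -1.2391]
 [518.3578 -82.3467]
 [495.8759 219.6305]]
```

View pics/t2.png

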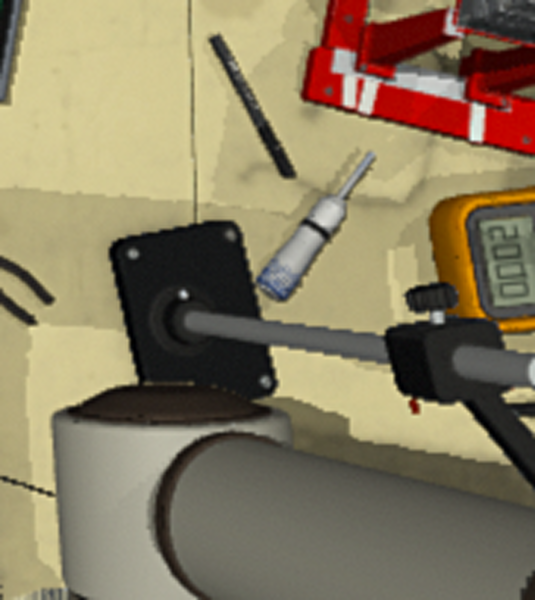

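View pics/s2.png

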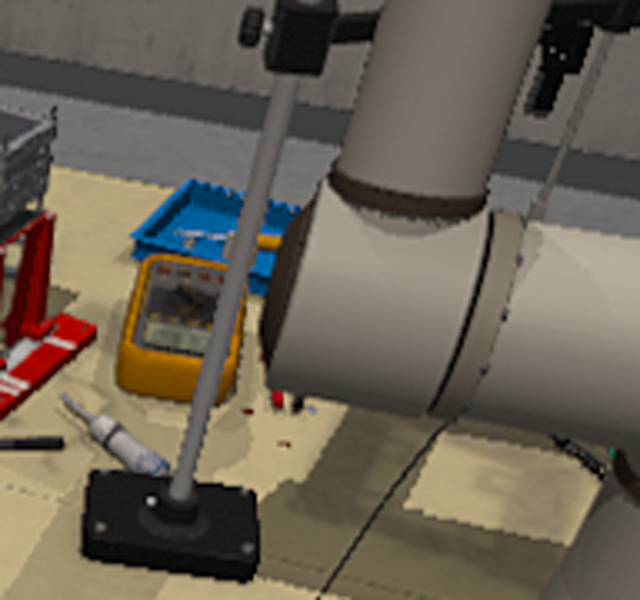

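```bash
python3 - <<'E'
from h import *
for z in (.42,.45): print(atz("top",(481,304),z),atz("side",(410,12),z),atz("top",(512,330),z),atz("side",(497,3),z),atz("side",(488,20),z))
print(proj("side",[[.325,-.087,0.05],[.325,-.087,.42],[.325,-.087,.5]]),proj("top",[[.325,-.087,0.05],[.325,-.087,.42],[.325,-.087,.5]]))
E
```

```text
[ 0.3218 -0.0831  0.42  ] [ 0.3217 -0.0557  0.42  ] [ 0.2861 -0.1261  0.42  ] [ 0.1581 -0.2031  0.42  ] [ 0.1733 -0.0818  0.42  ]
[ 0.324 -0.067  0.45 ] [0.3153 0.0387 0.45  ] [ 0.2899 -0.1081  0.45  ] [ 0.1682 -0.0938  0.45  ] [0.1819 0.0153 0.45  ]
[[373.5575 148.3794]
 [410.6864   7.0971]
 [421.6152 -34.4889]] [[395.4663 288.7021]
 [483.5508 301.8337]
 [517.3716 306.8757]]
```

Call:
arm_command --fingers '[80,80,80,80,80,80,80,80]' --pt "0 -0.01 0" --pt "0 -0.02 0" --pt "0 -0.03 0" --pt "0 -0.03 0" --pt "0 -0.03 0" --pt "0 -0.03 0" --pt "0 -0.03 0" --pt "0 -0.02 0" --spin '[0,0,0,0,0,0,0,0]'

```text
time: 1.72
ee_pos: [0.1533, -0.5544, 0.4359]
ee_rot: [-0.561, 0.564, -0.427, 0.429]
ft_force: [0.4, -0.5, 1.2]
finger_gap: 0.068
```

```bash
python3 - <<'E'
from h import *
s=env.get_state(); print(s["time"],s["joint_pos"],s["ee_pos"],s["finger_gap"])
snap("side","s3")
E
```

```text
1.7167 [-1.5111  0.1123  1.2515 -0.      1.7728 -0.2101] [ 0.1533 -0.5544  0.4359] 0.06800793412149696
```

View pics/s3.png

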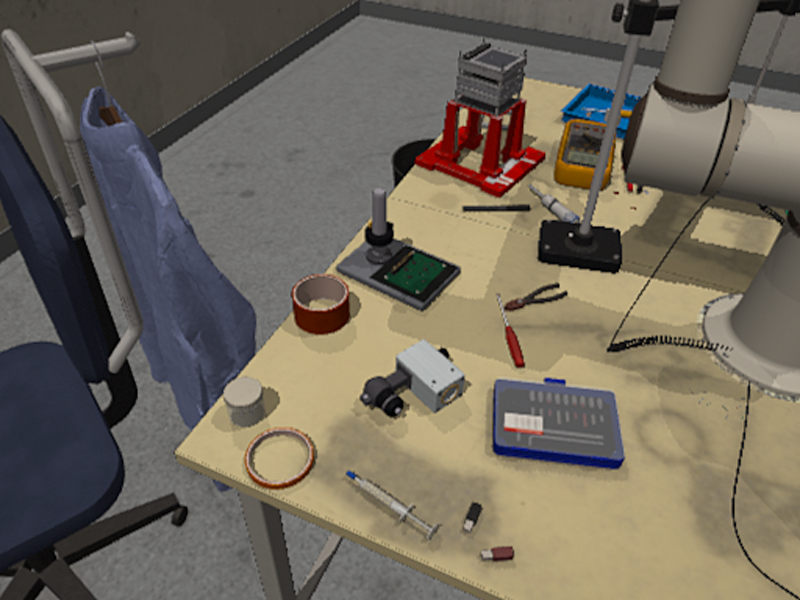

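```bash
python3 - <<'E'
from h import *
a=cv2.imread("pics/t2_raw.png");b=cv2.imread("pics/s3_raw.png")
cv2.imwrite("pics/ct.png",cv2.resize(a[190:260,180:260],None,fx=8,fy=8,interpolation=cv2.INTER_CUBIC)[:560])
cv2.imwrite("pics/cs.png",cv2.resize(b[210:275,220:305],None,fx=8,fy=8,interpolation=cv2.INTER_CUBIC))
cv2.imwrite("pics/st.png",cv2.resize(a[130:220,275:350],None,fx=6.5,fy=6.5,interpolation=cv2.INTER_CUBIC))
cv2.imwrite("pics/ss.png",cv2.resize(b[115:200,210:300],None,fx=7,fy=7,interpolation=cv2.INTER_CUBIC))
E
```

```text
(no output)
```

View pics/ct.png

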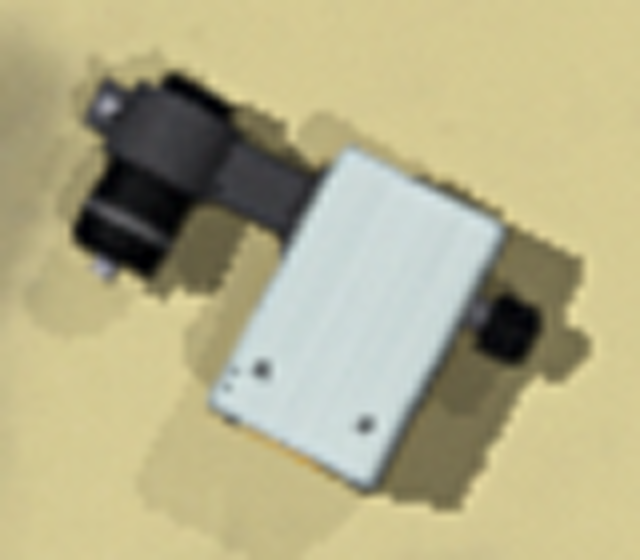

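View pics/cs.png

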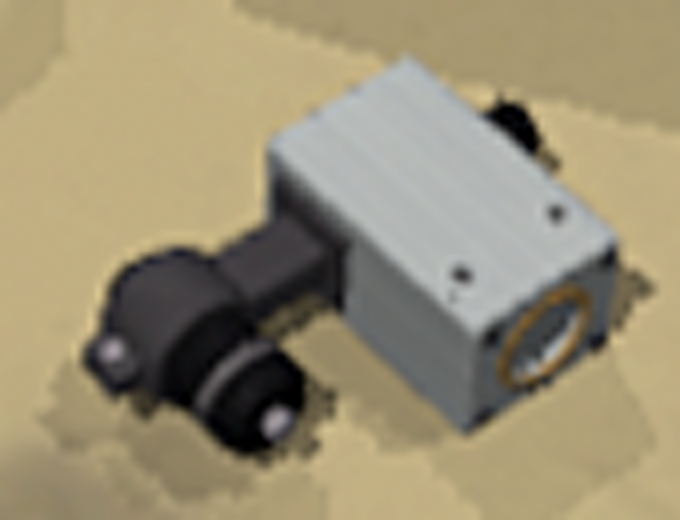

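View pics/st.png

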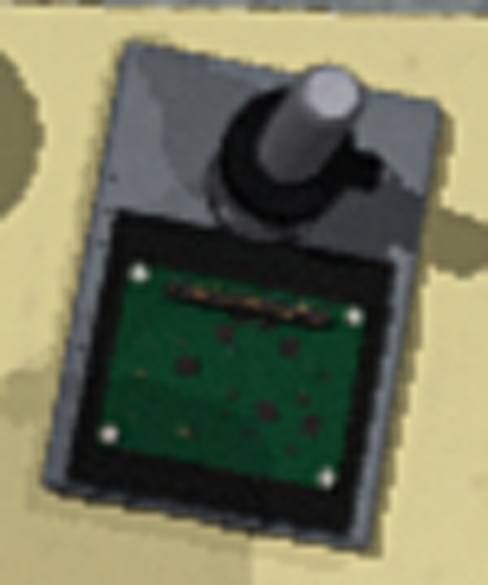

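View pics/ss.png

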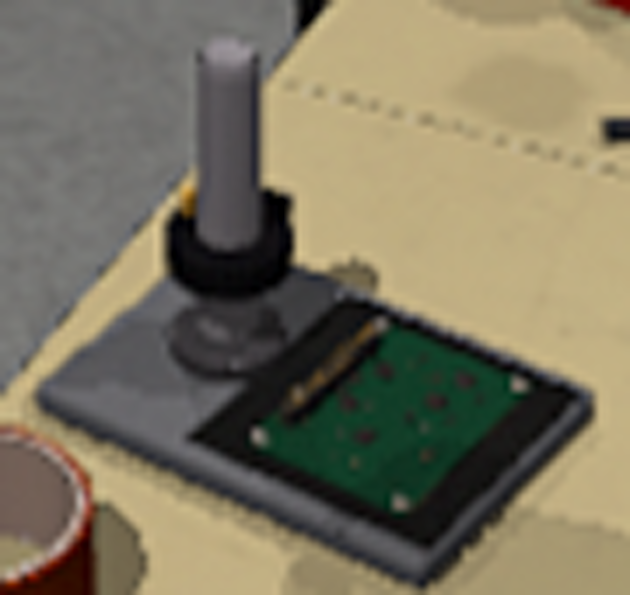

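```bash
cat >> h.py <<'E'
def fit(body,obs,x0,Rb):
    """obs: list (cam, rawpx, bodypoint, w); Rb(yaw)->matrix; x=(X,Y,Z,yaw)->Z fixed"""
    from scipy.optimize import least_squares
    def res(x,which=None):
        out=[]
        for c,p,b,w in obs:
            if which and c!=which: continue
            P=np.array([x[0],x[1],body])+Rb(x[2])@(np.array(b)/1000.)
            out+=list((proj(c,P)[0]-p)*w)
        return np.array(out)
    r=least_squares(res,x0,loss="soft_l1"); out={"both":r.x}
    for c in ("side","top"):
        if any(o[0]==c for o in obs): out[c]=least_squares(lambda x:res(x,c),r.x,loss="soft_l1").x
    return out,res(r.x).reshape(-1,2)
def cr(u,v,s,ox,oy): return np.array([(u+.5)/s-.5+ox,(v+.5)/s-.5+oy])
def Rz(a): return R.from_euler("z",a).as_matrix()
def Rlie(a): # carrier lying: x at azimuth a, y down
    x=np.array([np.cos(a),np.sin(a),0]); y=np.array([0,0,-1.]); return np.c_[x,y,np.cross(x,y)]
E
python3 - <<'E'
from h import *
T=lambda u,v:cr(u,v,8,180,190); S=lambda u,v:cr(u,v,8,220,210)
o=[("top",T(352,147),(27,-23,0),1),("top",T(503,230),(-27,-23,0),1),("top",T(368,490),(-27,-23,86),1),("top",T(212,405),(27,-23,86),1),
("side",S(272,148),(27,-23,0),1),("side",S(405,57),(-27,-23,0),1),("side",S(618,243),(-27,-23,86),1),("side",S(480,335),(27,-23,86),1),("side",S(468,432),(27,23,86),1)]
r,e=fit(.023,o,[.4,.3,.9],Rlie); print(r); print(e)
T=lambda u,v:cr(u,v,6.5,275,130); S=lambda u,v:cr(u,v,7,210,115)
o=[("top",T(128,40),(-48,-62,16),1),("top",T(440,100),(-48,62,16),1),("top",T(48,485),(128,-62,16),.5),("top",T(368,543),(128,62,16),.5),("top",T(332,90),(0,0,150),1),
("side",S(228,50),(0,0,150),1),("side",S(188,192),(-18.7,0,82.5),1),("side",S(37,388),(-48,-62,16),1),("side",S(425,565),(128,-62,16),1),("side",S(592,393),(128,62,16),1)]
r,e=fit(0,o,[.55,.1,2.8],Rz); print(r); print(e)
E
```

```text
{'both': array([0.4905, 0.2883, 1.1157]), 'side': array([0.4914, 0.2905, 1.1328]), 'top': array([0.4898, 0.2864, 1.105 ])}
[[-1.3494 -0.6544]
 [ 0.333  -0.3886]
 [-0.0517  0.2067]
 [-1.314  -0.0354]
 [-0.5977 -0.9273]
 [ 1.3019 -0.6087]
 [ 1.4473 -1.1442]
 [-0.0662 -0.2747]
 [ 0.0985  1.4327]]
{'both': array([0.633 , 0.0905, 2.9713]), 'side': array([0.6335, 0.0912, 2.9737]), 'top': array([0.6323, 0.09  , 2.9746])}
[[-0.7639 -0.8889]
 [ 0.6216 -0.5413]
 [-0.6233 -0.0326]
 [ 0.0827  0.4614]
 [-0.212   0.1017]
 [ 0.4999  0.2134]
 [ 0.2439 -0.3303]
 [-0.7516 -0.3565]
 [ 0.1281  0.6146]
 [ 1.2185 -0.8225]]
```

```bash
python3 - <<'E'
from h import *
print("red base near corner", atz("side",np.array((493,190))*.64,.0), atz("top",np.array((678,335))*.64,0.01), "left", atz("side",np.array((418,158))*.64,.0),"right",atz("side",np.array((545,155))*.64,.0))
for z in (.15,.2,.25,.3): print(z,atz("side",np.array((488,110))*.64,z),atz("side",np.array((487,70))*.64,z),atz("top",np.array((770,270))*.64,z))
print("jar",atz("top",(162,145),.049),"tape",atz("top",(253.5,136),.04))
E
```

```text
red base near corner [ 0.5265 -0.2213  0.    ] [ 0.5022 -0.2002  0.01  ] left [ 0.7111 -0.2705  0.    ] right [ 0.4672 -0.4047  0.    ]
0.15 [ 0.5658 -0.2539  0.15  ] [ 0.6265 -0.4311  0.15  ] [ 0.578  -0.2701  0.15  ]
0.2 [ 0.5388 -0.1538  0.2   ] [ 0.5941 -0.3154  0.2   ] [ 0.5669 -0.241   0.2   ]
0.25 [ 0.5117 -0.0537  0.25  ] [ 0.5617 -0.1997  0.25  ] [ 0.5557 -0.2119  0.25  ]
0.3 [0.4847 0.0464 0.3   ] [ 0.5294 -0.084   0.3   ] [ 0.5445 -0.1829  0.3   ]
jar [0.6471 0.4596 0.049 ] tape [0.6779 0.2429 0.04  ]
```

Call:
arm_command --fingers '[80,80,80,80,80,80,80,80]' --pt "-0.008 0 0.02" --pt "-0.0155 0 0.0385" --pt "-0.0155 0 0.0385" --pt "-0.0155 0 0.0385" --pt "-0.0155 0 0.0385" --pt "-0.0155 0 0.0385" --pt "-0.0155 0 0.0385" --pt "-0.0155 0 0.0385" --spin '[0,0,0,0,0,0,0,0]'

```text
time: 2.43
ee_pos: [0.4025, -0.3631, 0.4321]
ee_rot: [-0.563, 0.563, -0.428, 0.429]
ft_force: [0.4, -0.5, 0.8]
finger_gap: 0.0684
```

Call:
arm_command --fingers '[80,80,80,80,80,80,80,80]' --pt "-0.0155 0 0.0385" --pt "-0.0155 0 0.0385" --pt "-0.02 0 0.036" --pt "-0.03 0 0.025" --pt "-0.038 0 0.014" --pt "-0.04 0 0.007" --pt "-0.04 0 0.004" --pt "-0.04 0 0.004" --spin '[0,0,0,0,0,0,0,0]'

```text
time: 3.1
ee_pos: [0.498, -0.0879, 0.4317]
ee_rot: [0.563, -0.563, 0.428, -0.428]
ft_force: [-0.0, 0.6, -1.1]
finger_gap: 0.0682
```

Call:
arm_command --fingers '[80,80,80,80,80,80,80,80]' --pt "-0.04 0 0.004" --pt "-0.04 0 0.002" --pt "-0.04 0 0.0" --pt "-0.04 0 -0.002" --pt "-0.04 0 -0.004" --pt "-0.04 0 -0.004" --pt "-0.03 0 -0.004" --pt "-0.02 0 -0.002" --spin '[0,0,0,0,0,0,0,0]'

```text
time: 3.77
ee_pos: [0.4099, 0.1895, 0.4323]
ee_rot: [0.564, -0.563, 0.427, -0.428]
ft_force: [-0.0, 0.1, 0.1]
finger_gap: 0.0683
```

```bash
cat >> h.py <<'E'
def togo(x,y,z,az):
    s=env.get_state(); M=R.from_quat(np.roll(s["ee_rot"],-1)).as_matrix()
    a=np.arctan2(M[1,0],M[0,0]); d=np.array([x,y,z])-s["ee_pos"]
    sp=-(az-a+np.pi)%(2*np.pi); sp=sp-2*np.pi*(sp>np.pi)
    sp=((a-az+np.pi)%(2*np.pi))-np.pi
    T=np.array([[np.cos(az),np.sin(az),0],[0,0,-1],[np.sin(az+np.pi/2+0)*0+(-np.sin(az)),np.cos(az),0]])
    T[2]=np.cross(T[0],T[1])
    print("t",s["time"],"pos",s["ee_pos"],"az",a,"q",s["joint_pos"],"F",s["ft_force"],"gap",s["finger_gap"])
    print("to go now-frame",M.T@d,"after spin frame",T@d,"spin",sp)
E
python3 - <<'E'
from h import *
togo(.4312,.3173,.15,1.1157-np.pi)
E
```

```text
t 3.7667 pos [0.4099 0.1895 0.4323] az -1.2982437739790273 q [ 0.1637 -0.216   1.5741  0.0007  1.7821  1.4621] F [-0.0482  0.0559  0.117 ] gap 0.06830783566211368
to go now-frame [-0.1172  0.2824  0.0546] after spin frame [-0.1242  0.2823 -0.037 ] spin 0.7276488796107659
```

Call:
arm_command --fingers '[80,80,80,80,80,80,80,80]' --pt "0 0.02 0" --pt "0 0.02 0" --pt "0 0.02 0" --pt "0 0.02 0" --pt "0 0.02 0" --pt "0 0.02 0" --pt "-0.02 0.02 -0.007" --pt "-0.04 0.01 -0.012" --spin '[0.12,0.12,0.12,0.12,0.12,0.12,0.008,0]'

```text
time: 4.43
ee_pos: [0.4198, 0.2462, 0.2796]
ee_rot: [-0.371, 0.373, -0.601, 0.602]
ft_force: [0.9, -0.5, 0.5]
finger_gap: 0.0686
```

Call:
arm_command --fingers '[80,80,80,80,80,80,80,80]' --pt "-0.04 0.02 -0.01" --pt "-0.02 0.02 -0.007" --pt "-0.004 0.02 0" --pt "0 0.02 0" --pt "0 0.02 0" --pt "0 0.02 0" --pt "0 0.01 0" --pt "0 0 0" --spin '[0,0,0,0,0,0,0,0]'

```text
time: 5.1
ee_pos: [0.4313, 0.3086, 0.1512]
ee_rot: [0.372, -0.375, 0.601, -0.6]
ft_force: [-0.8, -0.8, -0.8]
finger_gap: 0.0683
```

```bash
python3 - <<'E'
from h import *
togo(.4312,.3173,.004,1.1157-np.pi)
snap("top","t5",(150,150,300,262));snap("side","s5",(190,140,340,284))
E
```

```text
t 5.1 pos [0.4313 0.3086 0.1512] az -2.0289554504402076 q [ 0.3929  0.1235  1.8003 -0.      1.2226  2.4219] F [-0.7551 -0.8301 -0.8015] gap 0.06825854189589517
to go now-frame [-0.0083  0.1471 -0.0035] after spin frame [-0.0078  0.1472 -0.004 ] spin -0.00306279685041444
```

View pics/t5.png

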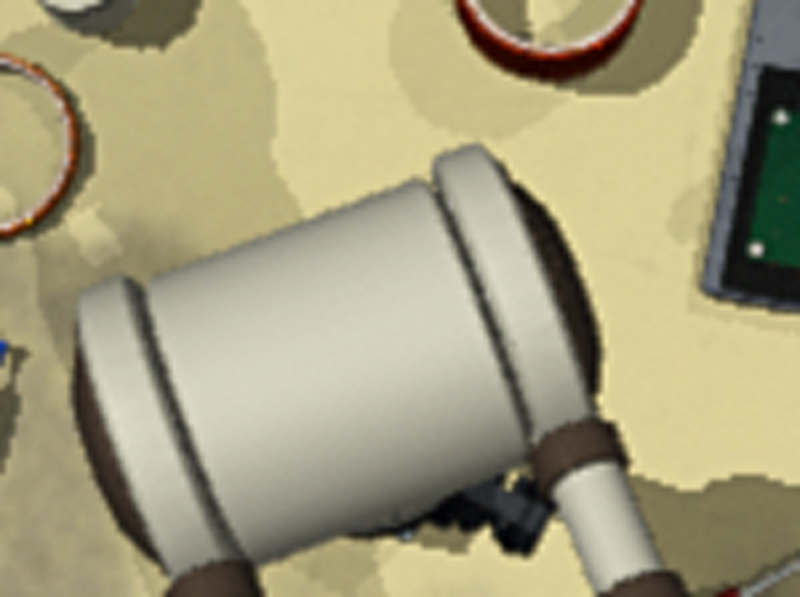

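View pics/s5.png

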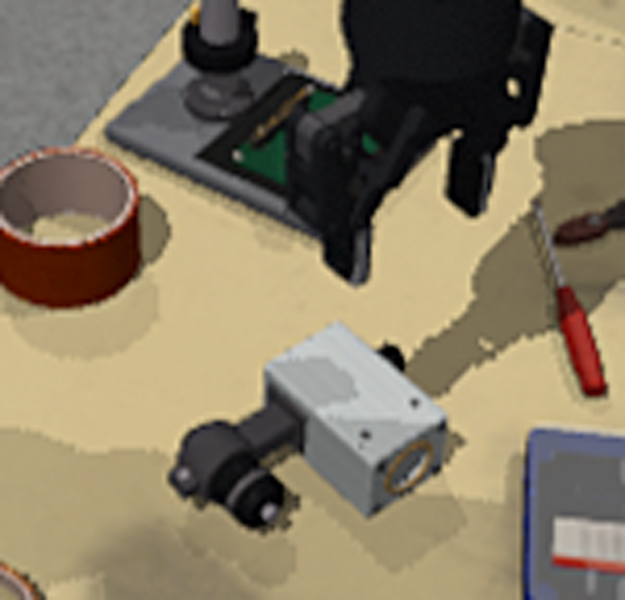

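Call:
arm_command --fingers '[80,80,80,80,80,80,80,80]' --pt "-0.002 0.01 -0.001" --pt "-0.002 0.015 -0.001" --pt "-0.002 0.015 -0.001" --pt "-0.002 0.015 -0.001" --pt "0 0.015 0" --pt "0 0.012 0" --pt "0 0.008 0" --pt "0 0 0" --spin '[0,0,0,0,0,0,0,0]'

```text
time: 5.87
ee_pos: [0.432, 0.3178, 0.0619]
ee_rot: [0.372, -0.374, 0.601, -0.6]
ft_force: [-0.2, -0.1, 0.6]
finger_gap: 0.0681
```

```bash
python3 - <<'E'
from h import *
togo(.4312,.3173,.004,1.1157-np.pi)
snap("side","s6",(210,180,320,276))
E
```

```text
t 5.8667 pos [0.432  0.3178 0.0619] az -2.029079115908498 q [0.4087 0.2611 1.839  0.     1.044  2.4378] F [-0.2113 -0.1464  0.5768] gap 0.06813709172870697
to go now-frame [ 0.0007  0.0579 -0.0004] after spin frame [ 0.0008  0.0579 -0.0005] spin -0.003186462318705008
```

View pics/s6.png

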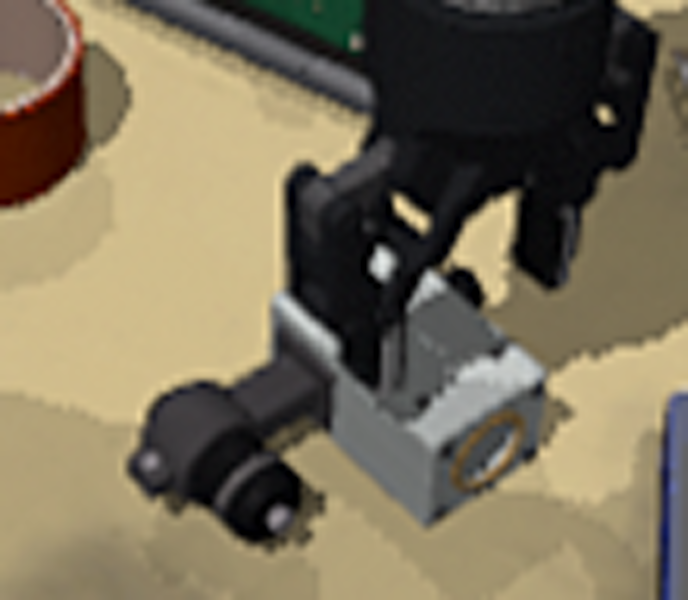

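```bash
python3 - <<'E'
from h import *
M=Rlie(1.1157); o=np.array([.4905,.2883,.023])
for n,u,v in (("L bottom left",345,355),("L bottom mid",372,385),("L bottom right inner",405,390),("R bot",550,285),("R inner left",520,262)):
  for z in (.065,.072): print(n,z,(M.T@(atz("side",cr(u,v,6.25,210,180),z)-o))*1000)
for b in ((34,0,66),(-34,0,66),(49,0,66),(-49,0,66)):
  P=o+M@(np.array(b)/1000); P[2]=.069; print(b,(proj("side",P)[0]-[210,180])*6.25)
E
```

```text
L bottom left 0.065 [ 35.8356 -42.      48.6467]
L bottom left 0.072 [ 40.0949 -49.      53.1643]
L bottom mid 0.065 [ 37.4399 -42.      64.0789]
L bottom mid 0.072 [ 41.6821 -49.      68.4313]
L bottom right inner 0.065 [ 30.3886 -42.      72.4586]
L bottom right inner 0.072 [ 34.7063 -49.      76.7212]
R bot 0.065 [-39.7654 -42.      68.3747]
R bot 0.072 [-34.6962 -49.      72.681 ]
R inner left 0.065 [-39.2094 -42.      54.1246]
R inner left 0.072 [-34.1462 -49.      58.5836]
(34, 0, 66) [381.684 372.828]
(-34, 0, 66) [531.3995 278.0685]
(49, 0, 66) [347.0963 394.7196]
(-49, 0, 66) [562.9454 258.1021]
```

Call:
arm_command --fingers '[80,80,80,80,80,80,80,80]' --pt "0 0.008 0" --pt "0 0.01 0" --pt "0 0.01 0" --pt "0 0.01 0" --pt "0 0.01 0" --pt "0 0.008 0" --pt "0 0.003 0" --pt "0 0 0" --spin '[0,0,0,0,0,0,0,0]'

```text
time: 6.58
ee_pos: [0.4321, 0.3178, 0.0032]
ee_rot: [0.373, -0.374, 0.601, -0.6]
ft_force: [0.5, 0.2, -0.4]
finger_gap: 0.0685
```

```bash
python3 - <<'E'
from h import *
togo(.4312,.3173,.004,1.1157-np.pi)
snap("side","s7",(210,180,320,276))
E
```

```text
t 6.5833 pos [0.4321 0.3178 0.0032] az -2.0291028666240467 q [0.4087 0.3636 1.8516 0.     0.9287 2.4378] F [ 0.4847  0.1884 -0.4062] gap 0.06845630431001909
to go now-frame [ 0.0008 -0.0008 -0.0005] after spin frame [ 0.0008 -0.0008 -0.0005] spin -0.0032102130342535062
```

View pics/s7.png

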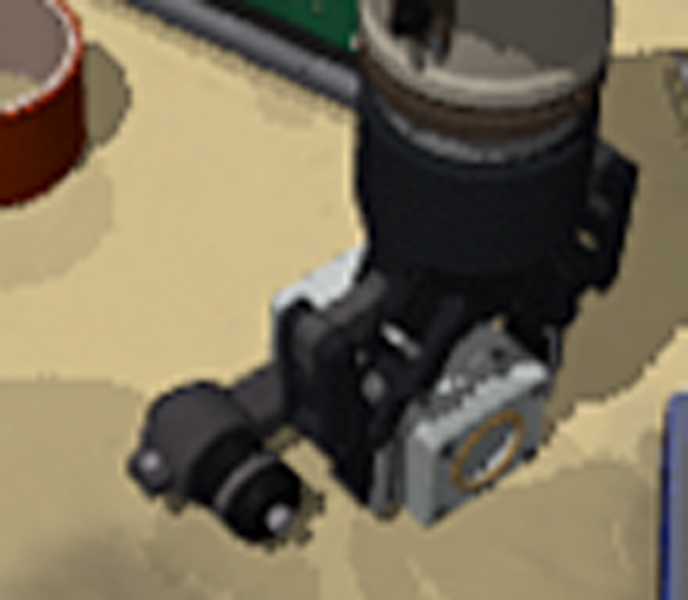

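Call:
arm_command --fingers '[55,55,55,55,55,55,55,55]' --pt "0 0 0" --pt "0 0 0" --pt "0 0 0" --pt "0 0 0" --pt "0 0 0" --pt "0 0 0" --pt "0 0 0" --pt "0 0 0" --spin '[0,0,0,0,0,0,0,0]' --grip_force 25

```text
time: 7.3
ee_pos: [0.4333, 0.3184, 0.005]
ee_rot: [-0.374, 0.373, -0.6, 0.601]
ft_force: [-0.1, -0.9, 5.5]
finger_gap: 0.0538
```

```bash
python3 - <<'E'
from h import *
togo(.4312,.3173,.004,1.1157-np.pi)
snap("side","s8",(210,180,320,276))
E
```

```text
t 7.3 pos [0.4333 0.3184 0.005 ] az -2.028951487239747 q [ 0.4088  0.3611  1.8502 -0.0001  0.9293  2.4378] F [-0.0877 -0.8621  5.4578] gap 0.05379670944348586
to go now-frame [ 0.0019  0.001  -0.0014] after spin frame [ 0.0019  0.001  -0.0014] spin -0.0030588336499537405
```

View pics/s8.png

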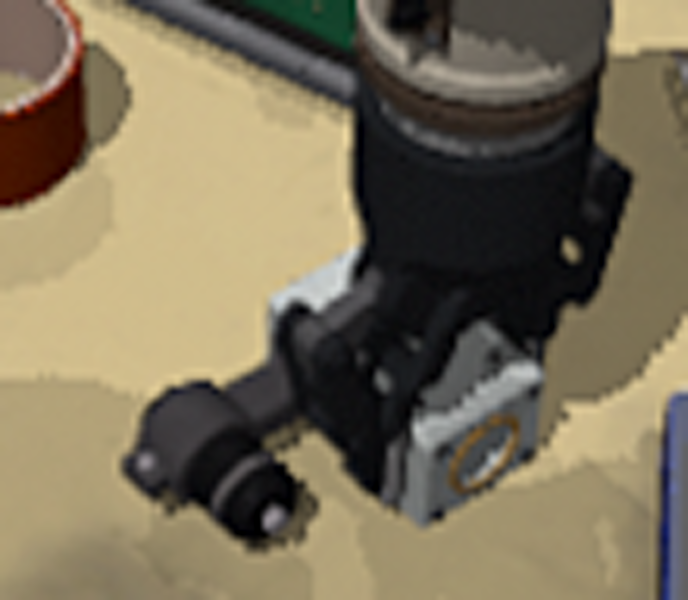

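Call:
arm_command --fingers '[55,55,55,55,55,55,55,55]' --pt "0 -0.0055 0.0024" --pt "0 -0.0053 0.0029" --pt "0 -0.0051 0.0034" --pt "0 -0.0048 0.0038" --pt "0 0 0" --pt "0 0 0" --pt "0 0 0" --pt "0 0 0" --spin '[0,0,0,0,0,0,0,0]' --grip_force 20

```text
time: 8.02
ee_pos: [0.4436, 0.3125, 0.0247]
ee_rot: [0.373, -0.374, 0.601, -0.6]
ft_force: [-0.1, -0.0, -3.8]
finger_gap: 0.0538
```

```bash
python3 - <<'E'
from h import *
togo(.4312,.3173,.004,1.1157-np.pi)
snap("side","s9",(210,180,320,276))
E
```

```text
t 8.0167 pos [0.4436 0.3125 0.0247] az -2.0289625743230344 q [0.3909 0.3372 1.8322 0.0001 0.9732 2.4198] F [-0.139  -0.0266 -3.7562] gap 0.05375792370145554
to go now-frame [ 0.0012  0.0207 -0.0132] after spin frame [ 0.0012  0.0207 -0.0132] spin -0.0030699207332411937
```

View pics/s9.png

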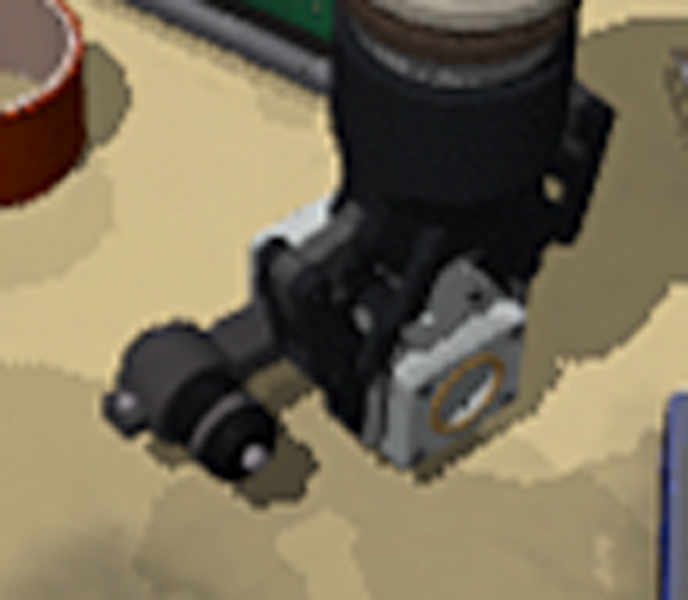

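Call:
arm_command --fingers '[61,61,62,62,62.5,62.5,62.5,62.5]' --pt "0 0 0" --pt "0 0 0" --pt "0 0 0" --pt "0 0 0" --pt "0 0 0" --pt "0 0 0" --pt "0 0 0" --pt "0 0 0" --spin '[0,0,0,0,0,0,0,0]' --grip_force 20

```text
time: 8.73
ee_pos: [0.4441, 0.3127, 0.0251]
ee_rot: [-0.373, 0.373, -0.6, 0.6]
ft_force: [-0.2, -0.2, -2.5]
finger_gap: 0.0537
```

```bash
python3 - <<'E'
from h import *
togo(.4312,.3173,.004,1.1157-np.pi)
snap("side","s10",(210,180,320,276))
E
```

```text
t 8.7333 pos [0.4441 0.3127 0.0251] az -2.0290052777574035 q [0.3908 0.3369 1.8316 0.     0.9731 2.4198] F [-0.1795 -0.2181 -2.5297] gap 0.05373899205807416
to go now-frame [ 0.0015  0.0211 -0.0136] after spin frame [ 0.0015  0.0211 -0.0136] spin -0.0031126241676102673
```

View pics/s10.png

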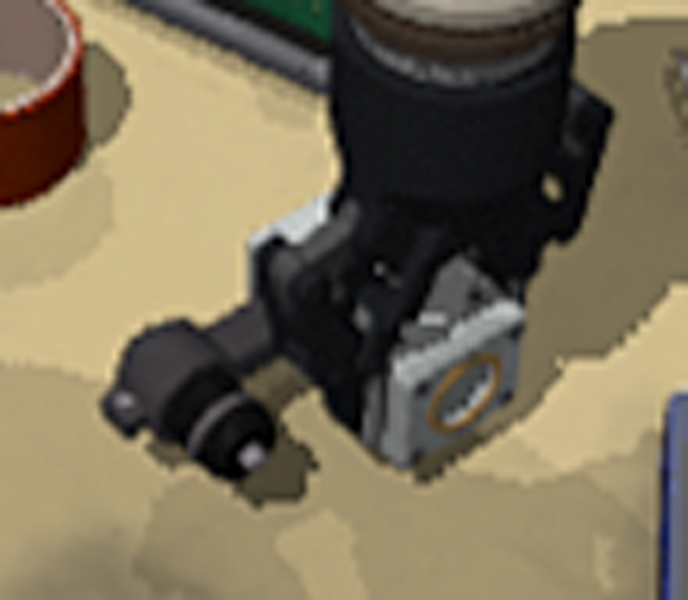

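Call:
arm_command --fingers '[62.8,62.8,62.8,62.8,63,63,63,63]' --pt "0 0 0" --pt "0 0 0" --pt "0 0 0" --pt "0 0 0" --pt "0 0 0" --pt "0 0 0" --pt "0 0 0" --pt "0 0 0" --spin '[0,0,0,0,0,0,0,0]' --grip_force 20

```text
time: 9.45
ee_pos: [0.4441, 0.3127, 0.0251]
ee_rot: [0.373, -0.373, 0.6, -0.6]
ft_force: [-0.3, -0.6, -3.1]
finger_gap: 0.0536
```

```bash
python3 - <<'E'
from h import *
togo(.4312,.3173,.004,1.1157-np.pi)
snap("side","s11",(210,180,320,276))
E
```

```text
t 9.45 pos [0.4441 0.3127 0.0251] az -2.029013034489216 q [0.3908 0.3369 1.8315 0.     0.9731 2.4198] F [-0.2501 -0.5822 -3.0838] gap 0.05359478111303419
to go now-frame [ 0.0016  0.0211 -0.0136] after spin frame [ 0.0015  0.0211 -0.0136] spin -0.003120380899422681
```

View pics/s11.png

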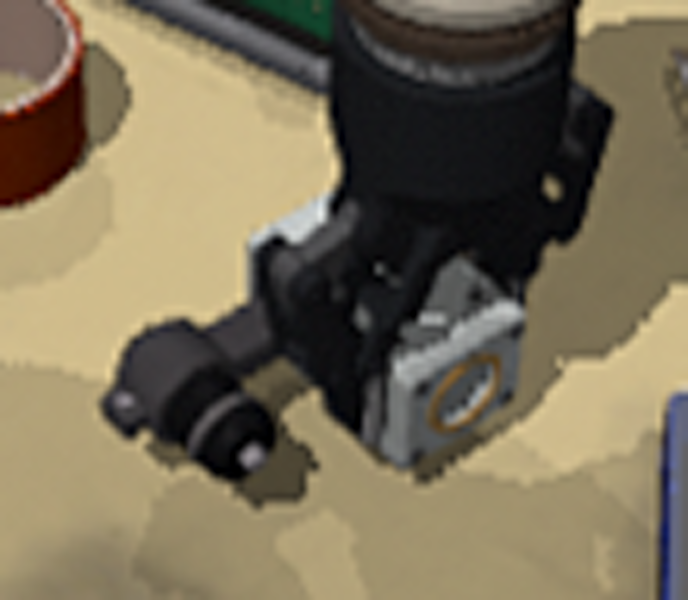

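Call:
arm_command --fingers '[62.5,62.5,62.5,62.5,62.5,62.5,62.5,62.5]' --pt "0 -0.0417 0" --pt "0 -0.035 0" --pt "0 -0.022 0" --pt "0 -0.012 0" --pt "0 -0.005 0" --pt "0 0 0" --pt "0 0 0" --pt "0 0 0" --spin '[0,0,0,0,0,0,0,0]' --grip_force 20

```text
time: 10.17
ee_pos: [0.4427, 0.312, 0.1385]
ee_rot: [0.372, -0.375, 0.601, -0.6]
ft_force: [-0.2, 0.7, -3.4]
finger_gap: 0.0541
```

```bash
python3 - <<'E'
from h import *
togo(.4312,.3173,.004,1.1157-np.pi)
snap("side","s12",(190,130,320,240))
E
```

```text
t 10.1667 pos [0.4427 0.312  0.1385] az -2.0289900214807104 q [0.3908 0.1665 1.7793 0.     1.2    2.4198] F [-0.182   0.7037 -3.4448] gap 0.05411975543936118
to go now-frame [-0.0001  0.1345 -0.0122] after spin frame [ 0.0003  0.1345 -0.0126] spin -0.003097367890917191
```

View pics/s12.png

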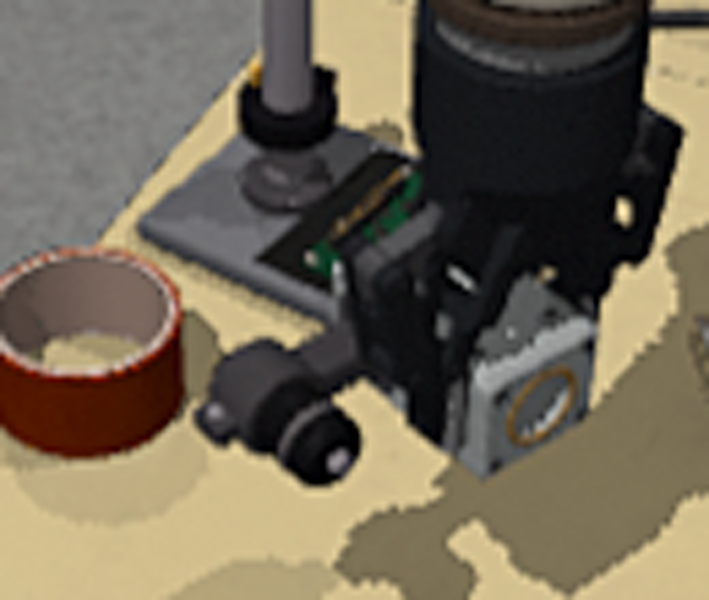

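Call:
arm_command --fingers '[62.5,62.5,62.5,62.5,62.5,62.5,62.5,62.5]' --pt "0 0.012 0" --pt "0 0.02 0" --pt "0 0.025 0" --pt "0 0.03 0" --pt "0 -0.041 0" --pt "0 -0.03 0" --pt "0 -0.016 0" --pt "0 -0.006 0" --spin '[0,0,0,0,0,0,0,0]' --grip_force 20

```text
time: 10.88
ee_pos: [0.4456, 0.3133, 0.1482]
ee_rot: [-0.375, 0.372, -0.6, 0.601]
ft_force: [0.9, 0.7, -2.8]
finger_gap: 0.0539
```

```bash
python3 - <<'E'
from h import *
togo(.4312,.3173,.004,1.1157-np.pi)
snap("side","s13",(190,130,320,240))
E
```

```text
t 10.8833 pos [0.4456 0.3133 0.1482] az -2.0289729199659554 q [0.3908 0.1568 1.7694 0.     1.212  2.4198] F [ 0.8852  0.696  -2.7503] gap 0.05392718811267807
to go now-frame [ 0.0031  0.1442 -0.015 ] after spin frame [ 0.0027  0.1442 -0.0147] spin -0.0030802663761622107
```

View pics/s13.png

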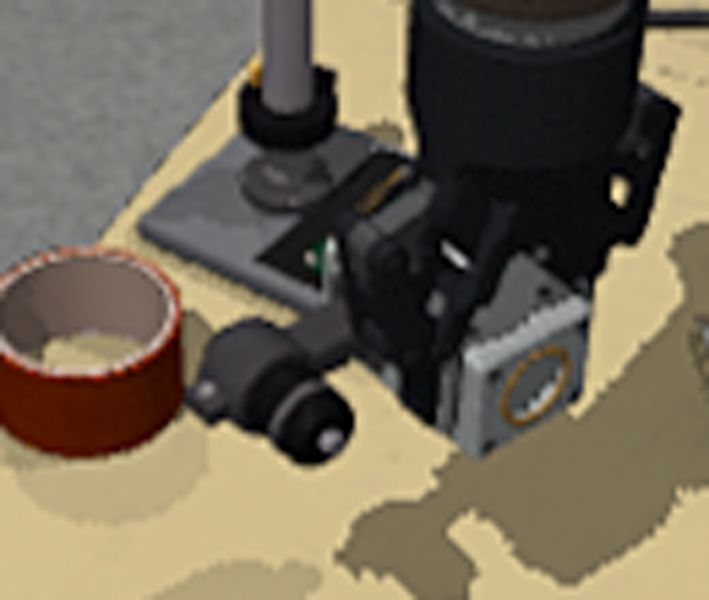

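```bash
cat >> h.py <<'E'
def tilt(obs,ee,az=1.1127):
    from scipy.optimize import least_squares
    g=np.array(ee)+[0,0,.024]
    def pose(x):
        M=Rlie(az)@R.from_euler("x",x[0]).as_matrix(); return M,g-M@np.array([x[3],x[1],x[2]])
    def res(x):
        M,t=pose(x); return np.concatenate([proj("side",M@(np.array(b)/1000)+t)[0]-p for p,b in obs]+[(x[1:]-[0,.065,0])*100])
    r=least_squares(res,[.2,0,.065,0]); return np.degrees(r.x[0]),r.x[1:]*1000,np.abs(res(r.x)).max(),pose(r.x)
E
python3 - <<'E'
from h import *
s=709/130
S=lambda u,v:cr(u,v,s,190,130)
f=[(27,-23,86),(-27,-23,86),(27,23,86)]
print(tilt([(S(470,365),f[0]),(S(590,298),f[1]),(S(478,457),f[2]),(S(538,385),(0,0,86))],[.4456,.3133,.1482]))
S=lambda u,v:cr(u,v,s,190,130)
print(tilt([(S(475,378),f[0]),(S(595,322),f[1]),(S(487,477),f[2]),(S(543,407),(0,0,86))],[.4427,.312,.1385]))
S=lambda u,v:cr(u,v,6.25,210,180)
print(tilt([(S(392,375),f[0]),(S(522,308),f[1]),(S(405,468),f[2]),(S(468,395),(0,0,86))],[.4441,.3127,.0251]))
E
```

```text
(np.float64(5.277309563716253), array([-4.3369, 65.3439, -1.6583]), np.float64(1.3161542031438955), (array([[ 0.4422, -0.0825, -0.8931],
       [ 0.8969,  0.0407,  0.4404],
       [ 0.    , -0.9958,  0.092 ]]), array([0.5043, 0.2862, 0.1619])))
(np.float64(7.934959010788567), array([-5.4563, 65.9768, -1.5475]), np.float64(1.407270173250339), (array([[ 0.4422, -0.1238, -0.8883],
       [ 0.8969,  0.0611,  0.438 ],
       [ 0.    , -0.9904,  0.138 ]]), array([0.5013, 0.2848, 0.148 ])))
(np.float64(6.12073530902213), array([-4.1445, 65.3592, -2.5331]), np.float64(1.4177081417978457), (array([[ 0.4422, -0.0956, -0.8918],
       [ 0.8969,  0.0472,  0.4397],
       [ 0.    , -0.9943,  0.1066]]), array([0.5031, 0.2864, 0.038 ])))
```

Call:
arm_command --fingers '[62.5,62.5,62.5,62.5,62.5,62.5,62.5,62.5]' --pt "0 0.01 0" --pt "0 0.018 0" --pt "0 0.02 0" --pt "0 0.02 0" --pt "0 0.02 0" --pt "0 0.016 0" --pt "0 0.008 0" --pt "0 0 0" --spin '[0,0,0,0,0,0,0,0]'

```text
time: 11.6
ee_pos: [0.4405, 0.3111, 0.0303]
ee_rot: [0.37, -0.376, 0.601, -0.6]
ft_force: [-0.0, -0.4, -4.3]
finger_gap: 0.0539
```

Call:
arm_command --fingers '[63.2,63.2,63.3,63.3,63.4,63.4,63.5,63.5]' --pt "0 0 0" --pt "0 0 0" --pt "0 0 0" --pt "0 0 0" --pt "0 0 0" --pt "0 0 0" --pt "0 0 0" --pt "0 0 0" --spin '[0,0,0,0,0,0,0,0]' --grip_force 20

```text
time: 12.27
ee_pos: [0.4449, 0.3131, 0.0355]
ee_rot: [-0.374, 0.373, -0.6, 0.601]
ft_force: [0.6, -0.2, 1.3]
finger_gap: 0.0542
```

```bash
python3 - <<'E'
from h import *
togo(.4312,.3173,.004,1.1157-np.pi)
snap("side","s14",(210,180,320,276))
E
```

```text
t 12.2667 pos [0.4449 0.3131 0.0355] az -2.0289919915111607 q [0.3909 0.3194 1.8288 0.0002 0.9914 2.4198] F [ 0.5841 -0.2401  1.3212] gap 0.054155684776146774
to go now-frame [ 0.0023  0.0315 -0.0141] after spin frame [ 0.0022  0.0315 -0.0141] spin -0.0030993379213675176
```

View pics/s14.png

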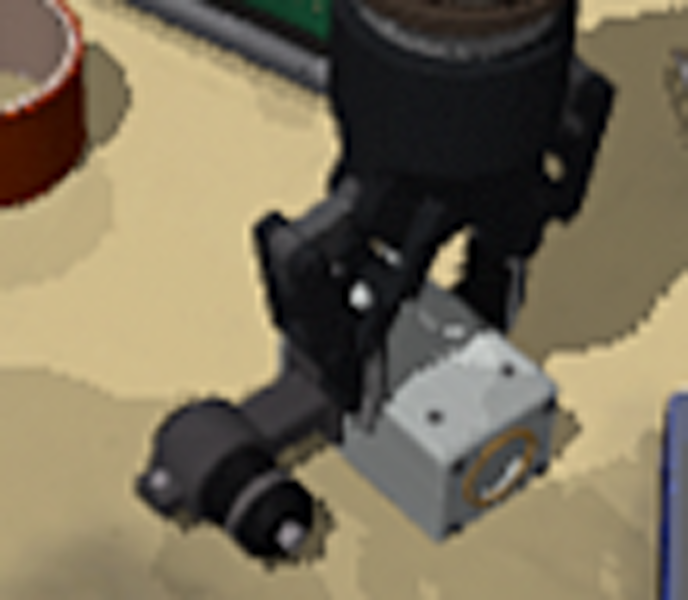

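Call:
arm_command --fingers '[70,76,80,80,80,80,80,80]' --pt "0 0 0" --pt "0 0 0" --pt "0 -0.01 0" --pt "0 -0.02 0" --pt "0 -0.02 0" --pt "0 -0.02 0.01" --pt "0 -0.01 0.01" --pt "0 0 0" --spin '[0,0,0,0,0,0,0,0]'

```text
time: 12.98
ee_pos: [0.4657, 0.3039, 0.1184]
ee_rot: [-0.376, 0.371, -0.6, 0.601]
ft_force: [0.5, 1.5, 0.6]
finger_gap: 0.068
```

```bash
python3 - <<'E'
from h import *
togo(.4312,.3173,.004,1.1157-np.pi)
snap("side","s15",(220,200,306,275))
E
```

```text
t 12.9833 pos [0.4657 0.3039 0.1184] az -2.03006638116518 q [ 0.3612  0.2191  1.7618 -0.0006  1.1535  2.3915] F [0.513  1.5417 0.6218] gap 0.06803860360346231
to go now-frame [ 0.0038  0.1142 -0.0375] after spin frame [ 0.0031  0.1144 -0.0369] spin -0.00417372757538681
```

View pics/s15.png

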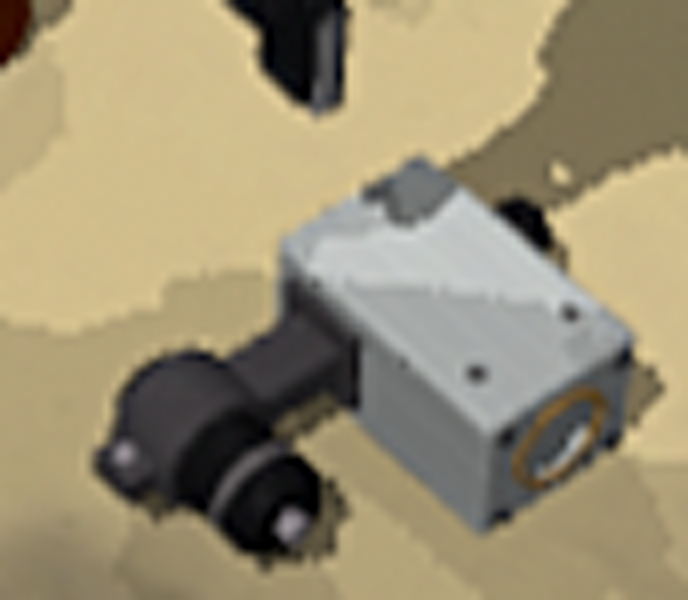

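```bash
python3 - <<'E'
from h import *
S=lambda u,v:cr(u,v,8,220,200)
o=[("side",S(288,245),(27,-23,0),1),("side",S(422,158),(-27,-23,0),1),("side",S(632,340),(-27,-23,86),1),("side",S(497,435),(27,-23,86),1),("side",S(487,530),(27,23,86),1)]
r,e=fit(.023,o,[.49,.29,1.11],Rlie); print(r); print(e)
x=r["both"]-np.array([.0009,.0022,.0171])
print(x)
M=Rlie(x[2]); 
for z in (74,78,80): g=np.array([x[0],x[1],.023])+M@[0,0,z/1000]; print(z,g); togo(g[0],g[1],.028,x[2]-np.pi)
E
```

```text
{'both': array([0.4847, 0.2947, 1.1325]), 'side': array([0.4847, 0.2947, 1.1325])}
[[-1.2866 -0.1098]
 [ 0.3049 -0.6784]
 [ 1.5515 -0.7512]
 [-0.0913  0.1642]
 [-0.2577  2.1086]]
[0.4838 0.2925 1.1154]
74 [0.4174 0.3251 0.023 ]
t 13.0333 pos [0.4638 0.3037 0.1163] az -2.030235103844659 q [ 0.3619  0.2205  1.7648 -0.0001  1.153   2.3921] F [ 0.2461  0.0963 -0.7008] gap 0.06833897306863276
to go now-frame [ 0.0017  0.0881 -0.0512] after spin frame [ 0.0012  0.0883 -0.051 ] spin -0.004035208214848485
78 [0.4138 0.3268 0.023 ]
t 13.0333 pos [0.4638 0.3037 0.1163] az -2.030235103844659 q [ 0.3619  0.2205  1.7648 -0.0001  1.153   2.3921] F [ 0.2461  0.0963 -0.7008] gap 0.06833897306863276
to go now-frame [ 0.0017  0.0881 -0.0552] after spin frame [ 0.0012  0.0883 -0.055 ] spin -0.004035208214848485
80 [0.412  0.3277 0.023 ]
t 13.0333 pos [0.4638 0.3037 0.1163] az -2.030235103844659 q [ 0.3619  0.2205  1.7648 -0.0001  1.153   2.3921] F [ 0.2461  0.0963 -0.7008] gap 0.06833897306863276
to go now-frame [ 0.0017  0.0881 -0.0572] after spin frame [ 0.0012  0.0883 -0.057 ] spin -0.004035208214848485
```

Call:
arm_command --fingers '[80,80,80,80,80,80,80,80]' --pt "0.001 0 -0.01" --pt "0 0.005 -0.02" --pt "0 0.01 -0.018" --pt "0 0.02 -0.009" --pt "0 0.02 0" --pt "0 0.018 0" --pt "0 0.01 0" --pt "0 0.0025 0" --spin '[0,0,0,0,0,0,0,0]'

```text
time: 13.7
ee_pos: [0.4071, 0.3271, 0.026]
ee_rot: [0.371, -0.376, 0.601, -0.6]
ft_force: [-0.8, -0.1, 0.6]
finger_gap: 0.0683
```

Call:
arm_command --fingers '[60,60,60,60,60,60,60,60]' --pt "0 0 0" --pt "0 0 0" --pt "0 0 0" --pt "0 0 0" --pt "0 0 0" --pt "0 0 0" --pt "0 0 0" --pt "0 0 0" --spin '[0,0,0,0,0,0,0,0]' --grip_force 20

```text
time: 14.37
ee_pos: [0.4106, 0.3282, 0.0294]
ee_rot: [0.374, -0.373, 0.6, -0.6]
ft_force: [-0.9, 0.7, -1.7]
finger_gap: 0.0535
```

```bash
python3 - <<'E'
from h import *
togo(.412,.3277,.031,-2.03)
snap("side","s16",(210,180,320,276))
E
```

```text
t 14.3667 pos [0.4106 0.3282 0.0294] az -2.029012800637673 q [0.4442 0.2904 1.881  0.0001 0.9698 2.4732] F [-0.8711  0.6517 -1.711 ] gap 0.05353573557043216
to go now-frame [-0.0002 -0.0016  0.0015] after spin frame [-0.0002 -0.0016  0.0015] spin 0.0009871993623269404
```

View pics/s16.png

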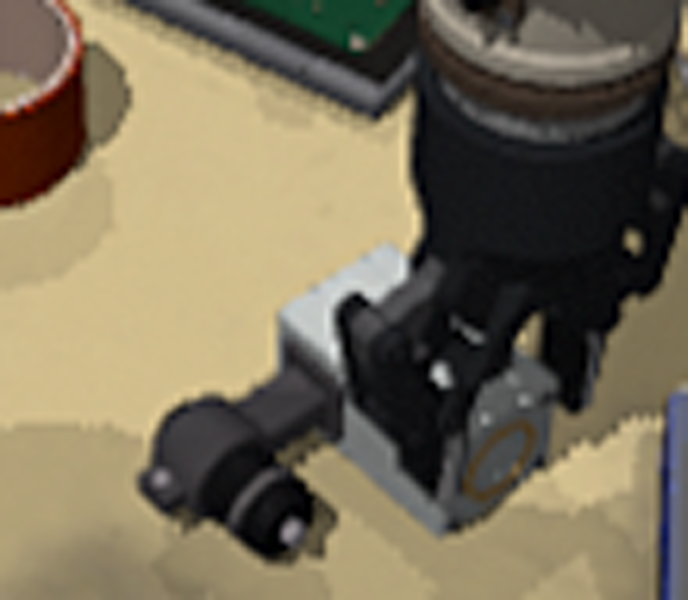

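Call:
arm_command --fingers '[62,62,62,62,62,62,62,62]' --pt "0 -0.02 0.007" --pt "0 -0.015 0.008" --pt "0 -0.01 0.006" --pt "0 -0.005 0.004" --pt "0 0 0" --pt "0 0 0" --pt "0 0 0" --pt "0 0 0" --spin '[0,0,0,0,0,0,0,0]' --grip_force 20

```text
time: 15.08
ee_pos: [0.4317, 0.3168, 0.0781]
ee_rot: [0.373, -0.374, 0.601, -0.6]
ft_force: [0.4, 0.1, -3.8]
finger_gap: 0.0538
```

```bash
python3 - <<'E'
from h import *
togo(.412,.3277,.031,-2.03)
snap("side","s17",(200,165,315,265))
E
```

```text
t 15.0833 pos [0.4317 0.3168 0.0781] az -2.028791582899968 q [0.4072 0.2338 1.8347 0.0001 1.0756 2.4359] F [ 0.3818  0.0967 -3.81  ] gap 0.05378164647875209
to go now-frame [-0.0011  0.0471 -0.0224] after spin frame [-0.001   0.0471 -0.0225] spin 0.0012084171000319444
```

View pics/s17.png

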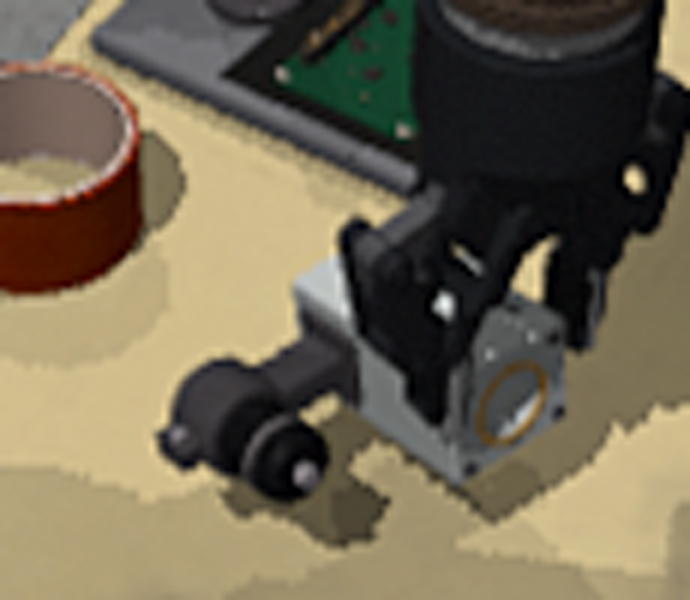

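Call:
arm_command --fingers '[62.5,62.5,62.8,62.8,63.0,63.0,63.1,63.1]' --pt "0 0.005 0" --pt "0 0.008 0" --pt "0 0.005 0" --pt "0 0 0" --pt "0 0 0" --pt "0 0 0" --pt "0 0 0" --pt "0 0 0" --spin '[0,0,0,0,0,0,0,0]' --grip_force 20

```text
time: 15.8
ee_pos: [0.4333, 0.3172, 0.0617]
ee_rot: [-0.374, 0.373, -0.6, 0.601]
ft_force: [-0.7, 0.3, -3.2]
finger_gap: 0.0541
```

```bash
python3 - <<'E'
from h import *
togo(.412,.3277,.031,-2.03)
snap("side","s18",(200,165,315,265))
E
```

```text
t 15.8 pos [0.4333 0.3172 0.0617] az -2.029013938610234 q [ 0.4068  0.2607  1.8401 -0.0001  1.0399  2.4359] F [-0.7001  0.3361 -3.2102] gap 0.054125602765651114
to go now-frame [ 0.      0.0307 -0.0238] after spin frame [ 0.      0.0307 -0.0238] spin 0.0009860613897658688
```

View pics/s18.png

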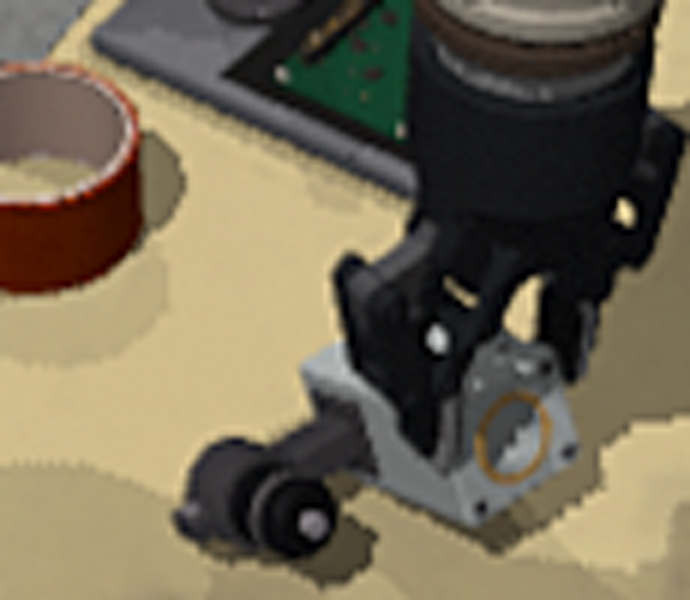

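Call:
arm_command --fingers '[63.1,63.1,63.1,63.1,63.1,63.1,63.1,63.1]' --pt "0 -0.005 0.002" --pt "0 -0.007 0.004" --pt "0 -0.007 0.004" --pt "0 -0.004 0.004" --pt "0 0 0" --pt "0 0 0" --pt "0 0 0" --pt "0 0 0" --spin '[0,0,0,0,0,0,0,0]' --grip_force 20

```text
time: 16.52
ee_pos: [0.4462, 0.3109, 0.0852]
ee_rot: [-0.374, 0.373, -0.6, 0.601]
ft_force: [0.2, -1.9, 5.0]
finger_gap: 0.0537
```

```bash
python3 - <<'E'
from h import *
togo(.412,.3277,.031,-2.03)
snap("side","s19",(200,165,315,265))
E
```

```text
t 16.5167 pos [0.4462 0.3109 0.0852] az -2.028894737005218 q [ 0.3866  0.2401  1.8109 -0.0007  1.089   2.4158] F [ 0.1606 -1.8502  5.0091] gap 0.05370913629895111
to go now-frame [ 0.0001  0.0541 -0.0382] after spin frame [ 0.0001  0.0542 -0.0381] spin 0.0011052629947818637
```

View pics/s19.png

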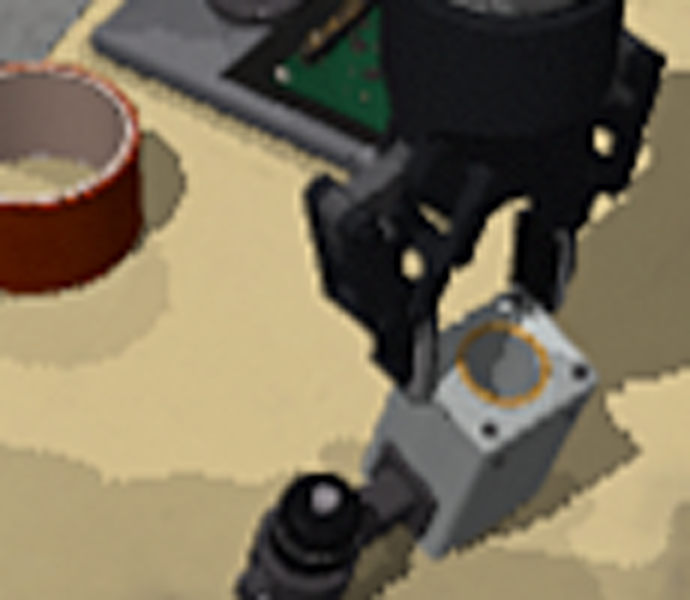

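```bash
python3 - <<'E'
from h import *
togo(.412,.3277,.031,-2.03)
snap("side","s20",(200,165,315,265)); snap("top","t20",(150,150,300,262))
togo(.412,.3277,.031,-2.03)
E
```

```text
t 16.5667 pos [0.4461 0.3109 0.085 ] az -2.028861018510643 q [ 0.3867  0.2402  1.8111 -0.0005  1.089   2.4158] F [ 0.7593 -2.4648  4.3141] gap 0.053715891269920414
to go now-frame [ 0.0001  0.054  -0.038 ] after spin frame [ 0.0001  0.054  -0.038 ] spin 0.0011389814893569827
t 16.6667 pos [0.4458 0.3109 0.0847] az -2.028891549396758 q [ 0.3868  0.2404  1.8115 -0.0002  1.0889  2.4158] F [ 0.6387 -2.8413  4.6135] gap 0.054306092510487715
to go now-frame [-0.0001  0.0537 -0.0377] after spin frame [-0.      0.0537 -0.0377] spin 0.0011084506032417174
```

View pics/s20.png

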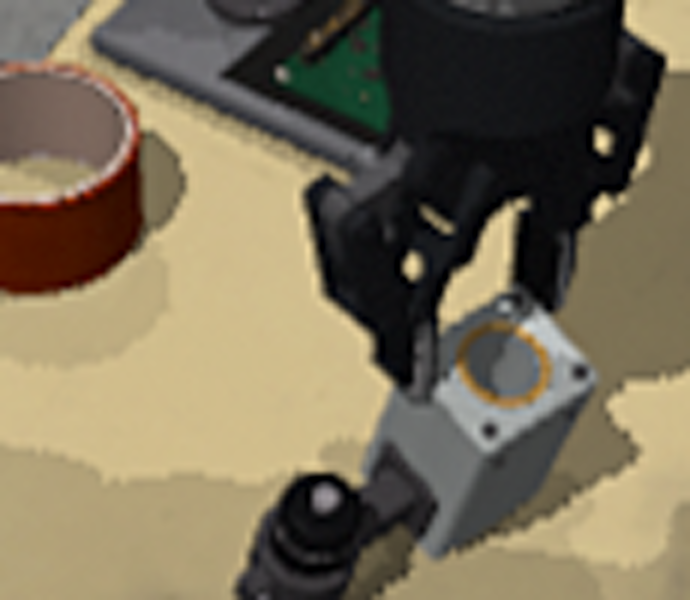

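View pics/t20.png

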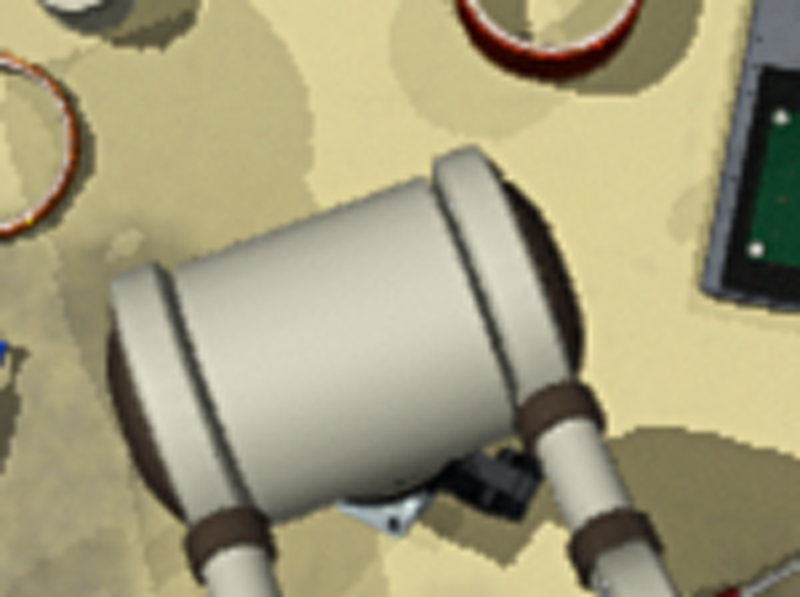

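```bash
cat >> h.py <<'E'
def pose6(obs,t0,th0,az0=1.113,cam="side",free_az=False):
    from scipy.optimize import least_squares
    def P(x):
        M=Rlie(x[4])@R.from_euler("x",x[3]).as_matrix(); return M,x[:3]
    def res(x):
        M,t=P(x); return np.concatenate([proj(cam,M@(np.array(b)/1000)+t)[0]-p for p,b in obs]+[[(x[4]-az0)*(20 if free_az else 300)]])
    r=least_squares(res,[*t0,th0,az0]); return r.x[:3],np.degrees(r.x[3]),np.degrees(r.x[4]),res(r.x).round(1)
E
python3 - <<'E'
from h import *
S=lambda u,v:cr(u,v,6,200,165)
print(pose6([(S(438,395),(27,-23,86)),(S(517,298),(-27,-23,86)),(S(597,378),(-27,23,86)),(S(487,452),(27,23,86)),(S(437,553),(27,23,0)),(S(504,364),(0,0,86))],[.48,.29,.02],1.1))
E
```

```text
(array([ 0.4797,  0.2114, -0.1074]), np.float64(74.71388928594264), np.float64(63.80728484057718), array([-2.8, -4.8,  0.5,  1.3, -0.7,  1.8,  1.2, -0. ,  1.3, -0.5,  0.6,
        2.2,  0.2]))
```

```bash
cat >> h.py <<'E'
def posec(obs,t0,th0,az0=1.113,cam="side",w=60,lift=0.0):
    from scipy.optimize import least_squares
    def P(x):
        M=Rlie(x[3])@R.from_euler("x",x[2]).as_matrix(); return M,np.array([x[0],x[1],.023*np.cos(x[2])+lift])
    def res(x):
        M,t=P(x); return np.concatenate([proj(cam,M@(np.array(b)/1000)+t)[0]-p for p,b in obs]+[[(x[3]-az0)*w]])
    r=least_squares(res,[*t0,th0,az0]); return r.x[:2],np.degrees(r.x[2]),np.degrees(r.x[3]),res(r.x).round(1)
E
python3 - <<'E'
from h import *
S=lambda u,v:cr(u,v,6,200,165)
o=[(S(438,395),(27,-23,86)),(S(517,298),(-27,-23,86)),(S(597,378),(-27,23,86)),(S(487,452),(27,23,86)),(S(437,553),(27,23,0)),(S(504,364),(0,0,86))]
for l in (0,.01,.02): print(posec(o,[.48,.29],1.1,lift=l))
s=env.get_state();print(proj("side",s["ee_pos"])*6-[1200,990])
E
```

```text
(array([0.4527, 0.3088]), np.float64(71.9055684976571), np.float64(64.90897052812784), array([-4.7, -6. ,  1.2, -1.8,  2.1,  1.4,  1.5,  1.8, -1.2,  2.6,  1.1,
        1.5,  1.2]))
(array([0.4504, 0.3173]), np.float64(71.65283275770834), np.float64(64.94240168690867), array([-4.9, -6.1,  1.3, -2.1,  2.4,  1.4,  1.5,  2. , -1.5,  2.9,  1.1,
        1.4,  1.2]))
(array([0.448 , 0.3259]), np.float64(71.39246000437012), np.float64(64.9767134480911), array([-5.1, -6.2,  1.4, -2.5,  2.7,  1.3,  1.5,  2.2, -1.7,  3.2,  1.2,
        1.3,  1.3]))
[[470.2319 345.3192]]
```

Call:
arm_command --fingers '[63.1,63.1,63.1,63.1,63.1,63.1,63.1,63.1]' --pt "0 0.0 0.004" --pt "0 0.001 0.005" --pt "0 0.001 0.005" --pt "0 0.002 0.005" --pt "0 0.002 0.005" --pt "0 0.002 0.003" --pt "0 0 0" --pt "0 0 0" --spin '[0,0,0,0,0,0,0,0]' --grip_force 20

```text
time: 17.33
ee_pos: [0.4694, 0.2987, 0.0759]
ee_rot: [0.373, -0.374, 0.601, -0.6]
ft_force: [-2.2, -1.6, 0.8]
finger_gap: 0.0539
```

```bash
python3 - <<'E'
from h import *
snap("side","s21",(200,165,315,265))
togo(.412,.3277,.031,-2.03)
E
```

```text
t 17.3833 pos [0.4692 0.2988 0.0759] az -2.0291849313510784 q [0.3497 0.2848 1.7772 0.0002 1.0806 2.3788] F [ 0.0349 -0.9962 -0.0966] gap 0.05370981803082408
to go now-frame [-0.0006  0.0449 -0.0641] after spin frame [-0.0005  0.0449 -0.0641] spin 0.0008150686489214465
```

View pics/s21.png

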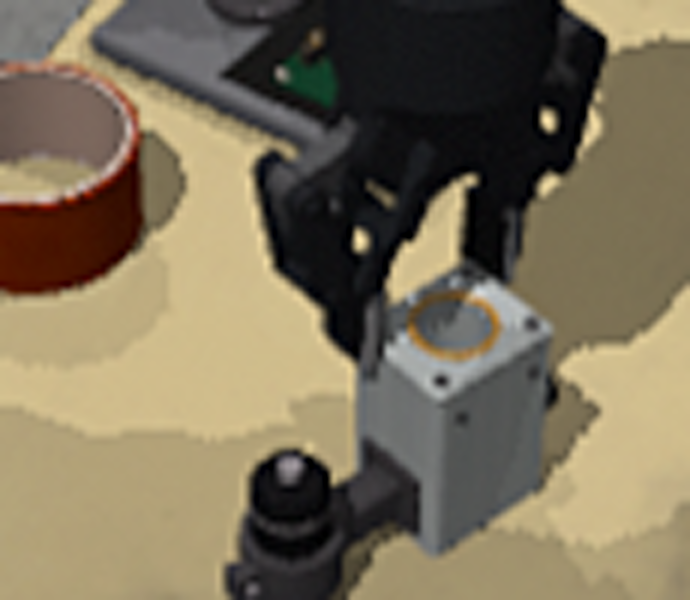

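Call:
arm_command --fingers '[72,78,78,78,78,78,78,78]' --pt "0 0 0" --pt "0 0 0" --pt "0 0 0" --pt "0 -0.01 0" --pt "0 -0.02 0" --pt "0 -0.03 0" --pt "0 -0.035 0" --pt "0 -0.035 0.01" --spin '[0,0,0,0,0,0,0,0]'

```text
time: 18.05
ee_pos: [0.4771, 0.2951, 0.208]
ee_rot: [0.373, -0.374, 0.601, -0.6]
ft_force: [0.9, -0.2, -0.5]
finger_gap: 0.0667
```

Call:
arm_command --fingers '[78,78,78,78,78,78,78,78]' --pt "0 -0.015 0.025" --pt "0 -0.005 0.035" --pt "0 0 0.04" --pt "0 0 0.04" --pt "0 0 0.035" --pt "0 0 0.025" --pt "0 0 0.01" --pt "0 0 0" --spin '[0,0,0,0,0,0,0,0]'

```text
time: 18.72
ee_pos: [0.6688, 0.1998, 0.2265]
ee_rot: [-0.373, 0.372, -0.601, 0.601]
ft_force: [-0.9, 0.7, -0.2]
finger_gap: 0.0664
```

```bash
python3 - <<'E'
from h import *
snap("side","s22",(215,185,315,265),8);snap("top","t22",(170,180,270,255),8)
togo(.412,.3277,.031,-2.03)
E
```

```text
t 18.8167 pos [0.6667 0.2018 0.2267] az -2.0291906413144822 q [0.1208 0.4751 1.2145 0.0004 1.452  2.1499] F [0.7524 1.2224 0.1432] gap 0.06654836157207834
to go now-frame [-0.0001  0.1958 -0.2841] after spin frame [ 0.0001  0.1957 -0.2841] spin 0.0008093586855175694
```

View pics/s22.png

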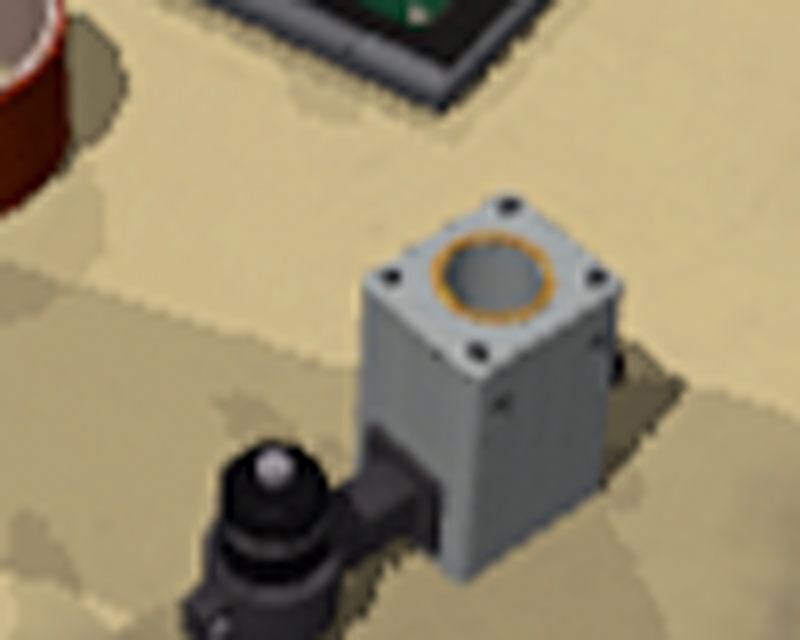

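View pics/t22.png

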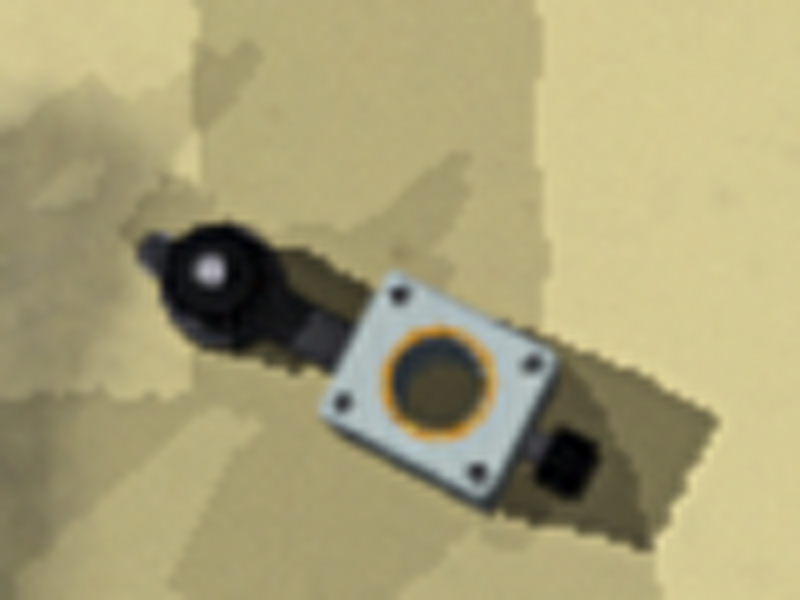

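```bash
python3 - <<'E'
from h import *
T=lambda u,v:cr(u,v,8,170,180); S=lambda u,v:cr(u,v,8,215,185)
o=[("top",T(392,272),(27,-23,86),1),("top",T(557,352),(-27,-23,86),1),("top",T(492,508),(-27,23,86),1),("top",T(322,410),(27,23,86),1),("top",T(440,383),(0,0,86),2),
("side",S(365,285),(27,-23,86),1),("side",S(507,192),(-27,-23,86),1),("side",S(622,285),(-27,23,86),1),("side",S(480,380),(27,23,86),1),("side",S(495,278),(0,0,86),2),("side",S(462,580),(27,23,0),1)]
r,e=fit(0,o,[.48,.29,1.11],Rz); print(r); print(e)
x=r["both"]; togo(x[0],x[1],.13,x[2]-np.pi)
E
```

```text
{'both': array([0.4523, 0.3049, 1.1357]), 'side': array([0.4524, 0.3058, 1.1441]), 'top': array([0.4519, 0.3042, 1.1337])}
[[-0.4182 -0.7401]
 [ 0.5967 -0.0631]
 [-0.498  -0.9843]
 [-1.0116  0.4628]
 [-0.4764 -0.1163]
 [-0.4892 -1.1098]
 [ 0.5061 -1.0341]
 [ 1.194  -0.7785]
 [ 0.1058 -0.3812]
 [ 0.3498 -0.138 ]
 [ 0.2002  1.34  ]]
t 18.8167 pos [0.6667 0.2018 0.2267] az -2.0291906413144822 q [0.1208 0.4751 1.2145 0.0004 1.452  2.1499] F [0.7524 1.2224 0.1432] gap 0.06654836157207834
to go now-frame [ 0.0026  0.0968 -0.2379] after spin frame [-0.003   0.0967 -0.2379] spin -0.023332377725089337
```

Call:
arm_command --fingers '[78,78,78,78,78,78,78,78]' --pt "-0.002 0 -0.025" --pt "0 0 -0.038" --pt "0 0 -0.04" --pt "0 0 -0.04" --pt "0 0 -0.04" --pt "0 0.01 -0.035" --pt "0 0.02 -0.02" --pt "0 0.015 0" --spin '[-0.012,0,0,0,0,0,0,0]'

```text
time: 19.48
ee_pos: [0.4481, 0.309, 0.1812]
ee_rot: [0.378, -0.379, 0.598, -0.597]
ft_force: [0.2, 0.5, -0.9]
finger_gap: 0.0664
```

Call:
arm_command --fingers '[78,78,78,78,78,78,78,78]' --pt "0 0.01 0" --pt "0 0.01 0" --pt "0 0.01 0" --pt "0 0 0" --pt "0 0 0" --pt "0 0 0" --pt "0 0 0" --pt "0 0 0" --spin '[0,0,0,0,0,0,0,0]'

```text
time: 20.15
ee_pos: [0.454, 0.3065, 0.1521]
ee_rot: [-0.377, 0.376, -0.598, 0.598]
ft_force: [0.1, 0.0, 0.0]
finger_gap: 0.0667
```

```bash
python3 - <<'E'
from h import *
snap("side","s23",(200,150,330,255))
togo(.4523,.3049,.043,1.125-np.pi)
E
```

```text
t 20.2 pos [0.4538 0.3064 0.1519] az -2.0173120879745055 q [0.3731 0.1616 1.7562 0.     1.2227 2.3905] F [-0.8251 -0.6725  0.327 ] gap 0.06651370013741702
to go now-frame [ 0.0021  0.1089 -0.0008] after spin frame [ 0.0021  0.1089 -0.0007] spin -0.0007194343847123363
```

View pics/s23.png

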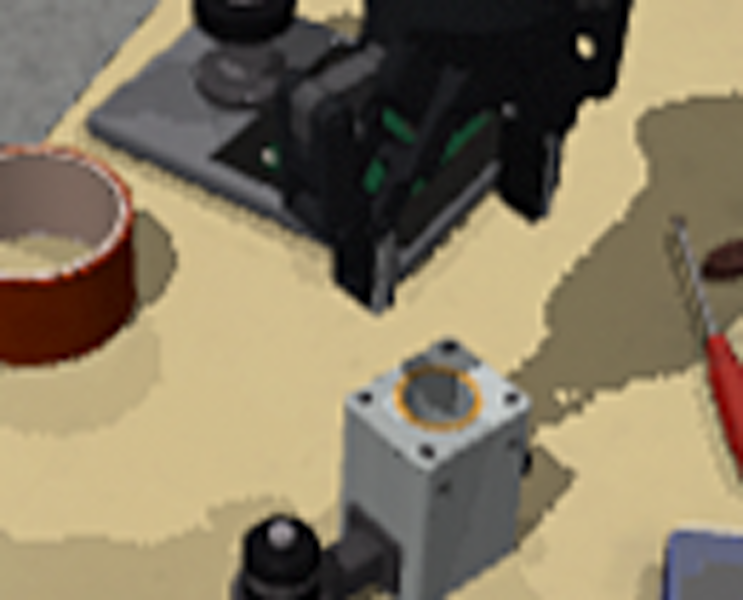

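Carrier stands upright alone (bore at ~(437,398) in the crop), fingers straddle above it. Descend.

Call:
arm_command --fingers '[78,78,78,78,78,78,78,78]' --pt "0.002 0.01 -0.001" --pt "0 0.015 0" --pt "0 0.015 0" --pt "0 0.01 0" --pt "0 0 0" --pt "0 0 0" --pt "0 0 0" --pt "0 0 0" --spin '[0,0,0,0,0,0,0,0]'

```text
time: 20.87
ee_pos: [0.4523, 0.3053, 0.1023]
ee_rot: [-0.378, 0.376, -0.598, 0.598]
ft_force: [-0.5, 0.3, 0.2]
finger_gap: 0.0668
```

```bash
python3 - <<'E'
from h import *
snap("side","s24",(210,165,320,255))
togo(.4523,.3049,.043,1.125-np.pi)
E
```

```text
t 20.9167 pos [0.4523 0.3053 0.1023] az -2.016913301147995 q [0.3723 0.2193 1.797  0.     1.1233 2.3892] F [-0.6716 -0.2597 -0.2331] gap 0.0668831966624848
to go now-frame [0.0005 0.0593 0.0001] after spin frame [0.0004 0.0593 0.0002] spin -0.0003206475582020474
```

View pics/s24.png

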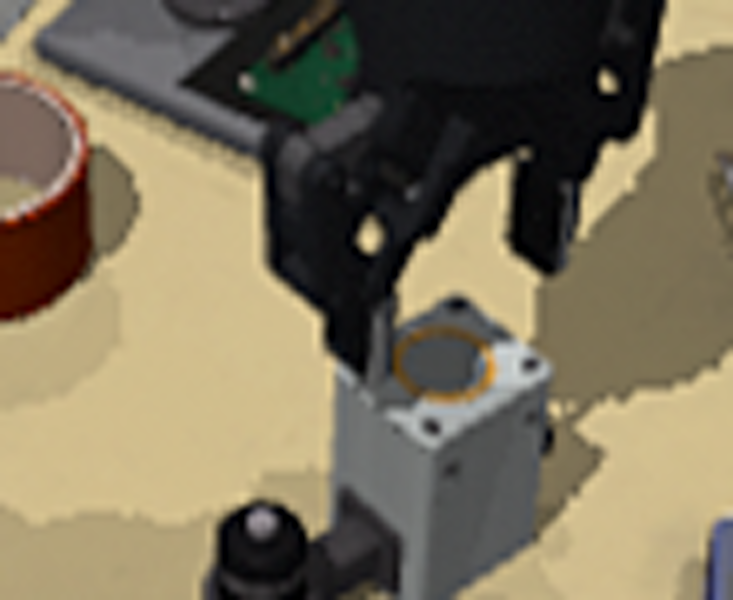

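```bash
python3 - <<'E'
from h import *
s=800/120 if 0 else 733/110
a=1.125; u=np.array([np.cos(a),np.sin(a)])
for h in (.1,.107,.112):
  for d in (33.5,-33.5):
    P=[*(np.array([.4523,.3053])+u*d/1000),h]; print(h,d,(proj("side",P)[0]-[210,165])*s)
E
```

```text
0.1 33.5 [365.002  380.5668]
0.1 -33.5 [523.6378 283.4936]
0.107 33.5 [365.8927 364.6619]
0.107 -33.5 [525.3383 267.6662]
0.112 33.5 [366.535  353.1933]
0.112 -33.5 [526.5641 256.2575]
```

Call:
arm_command --fingers '[78,78,78,78,78,78,78,78]' --pt "0 0.006 0" --pt "0 0.008 0" --pt "0 0.01 0" --pt "0 0.01 0" --pt "0 0.01 0" --pt "0 0.01 0" --pt "0 0.005 0" --pt "0 0 0" --spin '[0,0,0,0,0,0,0,0]'

```text
time: 21.58
ee_pos: [0.4502, 0.3045, 0.0403]
ee_rot: [0.376, -0.378, 0.598, -0.598]
ft_force: [-0.3, 0.2, 0.4]
finger_gap: 0.0665
```

```bash
python3 - <<'E'
from h import *
snap("side","s25",(210,165,320,255))
togo(.4523,.3049,.043,1.125-np.pi)
E
```

```text
t 21.6333 pos [0.4509 0.3048 0.0413] az -2.017028028668387 q [0.3722 0.3127 1.8233 0.     1.0075 2.3893] F [-0.1797 -0.992   0.6891] gap 0.06678316104715121
to go now-frame [-0.0007 -0.0017  0.0012] after spin frame [-0.0007 -0.0017  0.0012] spin -0.00043537507859392477
```

View pics/s25.png

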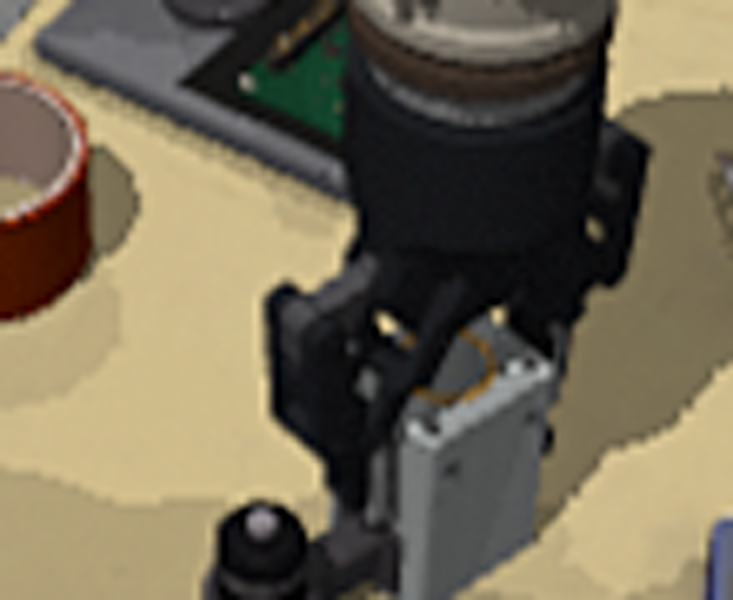

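Call:
arm_command --fingers '[70,64,60,55,55,55,55,55]' --pt "0 0 0" --pt "0 0 0" --pt "0 0 0" --pt "0 0 0" --pt "0 0 0" --pt "0 0 0" --pt "0 0 0" --pt "0 0 0" --spin '[0,0,0,0,0,0,0,0]' --grip_force 60

```text
time: 22.3
ee_pos: [0.4524, 0.3055, 0.0432]
ee_rot: [-0.378, 0.376, -0.598, 0.598]
ft_force: [1.0, 2.4, 6.0]
finger_gap: 0.0536
```

Call:
arm_command --fingers '[55,55,55,55,55,55,55,55]' --pt "0 -0.005 0" --pt "0 -0.015 0" --pt "0 -0.025 0" --pt "0 -0.03 0" --pt "0 -0.03 0" --pt "0 -0.03 0" --pt "0 -0.02 0" --pt "0 -0.01 0" --spin '[0,0,0,0,0,0,0,0]' --grip_force 60

```text
time: 22.97
ee_pos: [0.452, 0.3051, 0.2097]
ee_rot: [-0.378, 0.376, -0.598, 0.599]
ft_force: [1.0, 0.5, -2.5]
finger_gap: 0.0536
```

```bash
python3 - <<'E'
from h import *
snap("side","s26",(200,90,330,195))
togo(.633,.0905,.22,2.973-np.pi)
E
```

```text
t 23.0167 pos [0.4525 0.3053 0.2104] az -2.016937388838792 q [ 0.3722  0.0968  1.7066 -0.0003  1.3343  2.3892] F [ 1.2261 -0.6403 -2.2943] gap 0.05336100854375458
to go now-frame [ 0.1159 -0.0092  0.2555] after spin frame [ 0.214  -0.0096 -0.1815] spin -1.8483447352489986
```

View pics/s26.png

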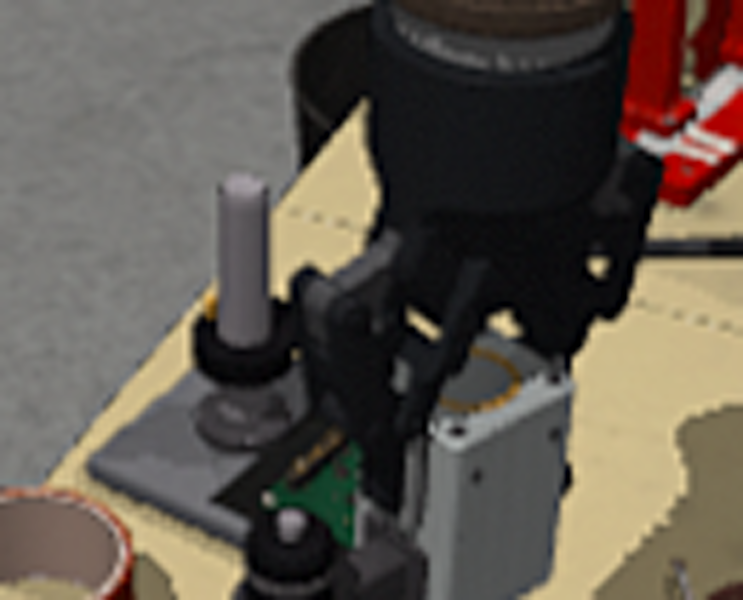

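Call:
arm_command --fingers '[55,55,55,55,55,55,55,55]' --pt "0 -0.002 0" --pt "0 -0.003 0" --pt "0 -0.003 0" --pt "0 -0.003 0" --pt "0 -0.003 0" --pt "0 -0.001 0" --pt "0 0 0" --pt "0 0 0" --spin '[-0.06,-0.11,-0.12,-0.12,-0.12,-0.12,-0.12,-0.12]'

```text
time: 23.68
ee_pos: [0.4501, 0.3043, 0.2195]
ee_rot: [-0.597, 0.6, -0.377, 0.375]
ft_force: [0.4, -0.0, -2.7]
finger_gap: 0.0536
```

Call:
arm_command --fingers '[55,55,55,55,55,55,55,55]' --pt "0 0 0" --pt "0 0 0" --pt "0 0 0" --pt "0 0 0" --pt "0 0 0" --pt "0 0 0" --pt "0 0 0" --pt "0 0 0" --spin '[-0.12,-0.12,-0.12,-0.12,-0.12,-0.12,-0.12,-0.07]'

```text
time: 24.35
ee_pos: [0.45, 0.3043, 0.2193]
ee_rot: [-0.702, 0.704, -0.076, 0.073]
ft_force: [-0.5, -0.3, -3.2]
finger_gap: 0.053
```

```bash
python3 - <<'E'
from h import *
togo(.633,.0905,.225,2.973-np.pi)
E
```

```text
t 24.35 pos [0.45   0.3043 0.2193] az -0.2114582965062259 q [ 0.3721  0.0897  1.6963 -0.0002  1.3609  0.5836] F [-0.4801 -0.3042 -3.2316] gap 0.053000474021682405
to go now-frame [ 0.2237 -0.0061 -0.1707] after spin frame [ 0.2163 -0.0057 -0.1801] spin -0.04286564291643247
```

Call:
arm_command --fingers '[55,55,55,55,55,55,55,55]' --pt "0.012 0 -0.01" --pt "0.027 -0.002 -0.0225" --pt "0.03 -0.003 -0.025" --pt "0.03 0 -0.025" --pt "0.03 0 -0.025" --pt "0.03 0 -0.025" --pt "0.025 0 -0.021" --pt "0.012 0 -0.01" --spin '[-0.043,0,0,0,0,0,0,0]'

```text
time: 25.02
ee_pos: [0.6164, 0.1057, 0.224]
ee_rot: [-0.704, 0.705, -0.064, 0.061]
ft_force: [0.3, 0.3, -3.9]
finger_gap: 0.0533
```

Call:
arm_command --fingers '[55,55,55,55,55,55,55,55]' --pt "0.009 0 -0.008" --pt "0.004 0 -0.004" --pt "0 0 0" --pt "0 0 0" --pt "0 0 0" --pt "0 0 0" --pt "0 0 0" --pt "0 0 0" --spin '[0,0,0,0,0,0,0,0]'

```text
time: 25.68
ee_pos: [0.6262, 0.0962, 0.2275]
ee_rot: [0.704, -0.704, 0.061, -0.061]
ft_force: [0.8, -0.0, -2.0]
finger_gap: 0.0533
```

```bash
python3 - <<'E'
from h import *
snap("side","s27",(190,70,320,170));snap("top","t27",(260,90,380,190))
togo(.633,.0905,.225,2.973-np.pi)
E
```

```text
t 25.7833 pos [0.6263 0.0959 0.2274] az -0.1734935476351339 q [-0.0385  0.3108  1.4252  0.      1.4054  0.135 ] F [-0.1725  0.6475 -3.79  ] gap 0.053270133500136894
to go now-frame [ 0.0075  0.0024 -0.0042] after spin frame [ 0.0075  0.0024 -0.0042] spin -0.004900894045340554
```

View pics/s27.png

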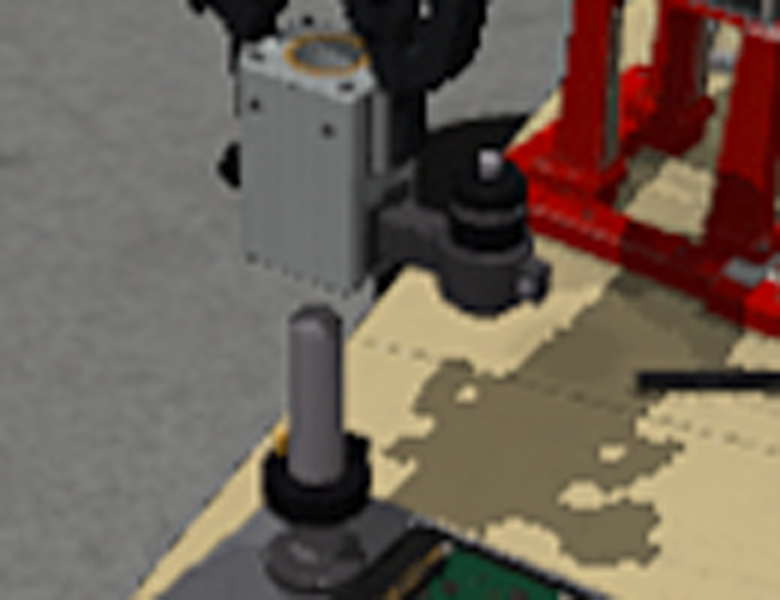

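View pics/t27.png

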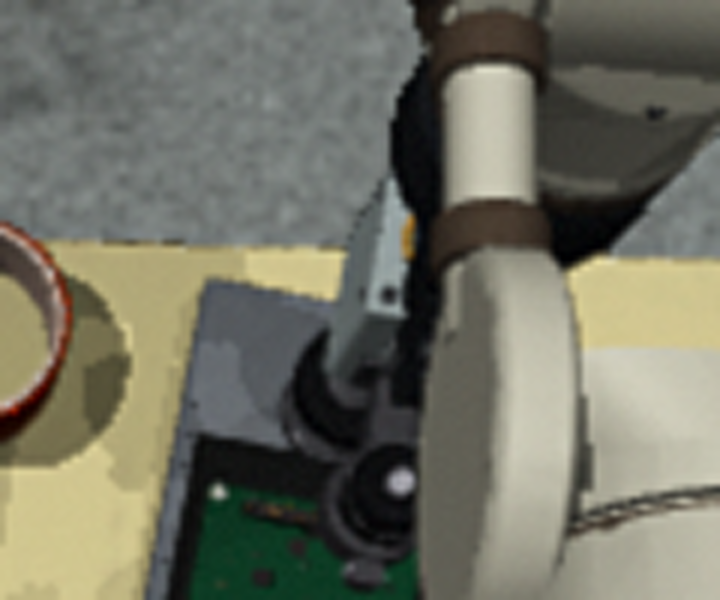

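Call:
arm_command --fingers '[55,55,55,55,55,55,55,55]' --pt "0.003 0.003 -0.002" --pt "0.003 0.005 -0.002" --pt "0.0015 0.005 0" --pt "0 0.003 0" --pt "0 0 0" --pt "0 0 0" --pt "0 0 0" --pt "0 0 0" --spin '[-0.005,0,0,0,0,0,0,0]'

```text
time: 26.45
ee_pos: [0.6333, 0.0904, 0.2116]
ee_rot: [0.705, -0.705, 0.059, -0.06]
ft_force: [1.0, 1.0, -3.2]
finger_gap: 0.0535
```

```bash
python3 - <<'E'
from h import *
snap("side","s28",(215,65,295,160),6.3);snap("top","t28",(290,110,370,190),7)
togo(.633,.0905,.225,2.973-np.pi)
E
```

```text
t 26.55 pos [0.6333 0.0904 0.2117] az -0.16896172010633276 q [-0.0468  0.3369  1.4241  0.      1.38    0.1222] F [ 0.9095 -0.3748 -3.5242] gap 0.05358378339965423
to go now-frame [-0.0003 -0.0133  0.0001] after spin frame [-0.0003 -0.0133  0.0001] spin -0.00036906651653945133
```

View pics/s28.png

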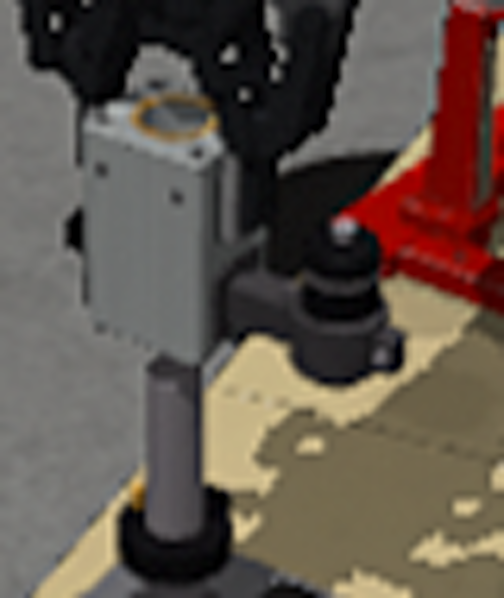

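View pics/t28.png

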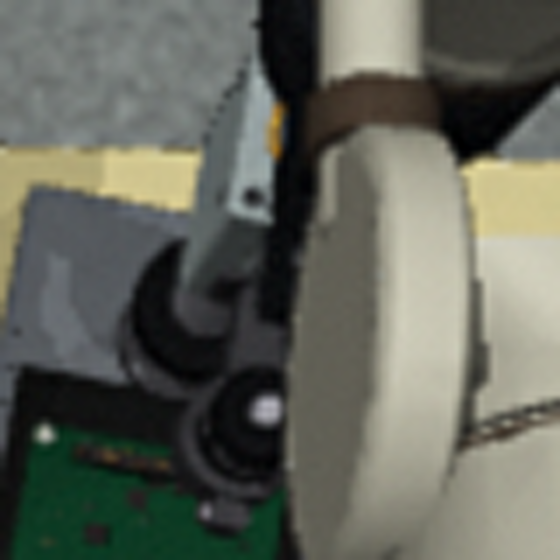

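```bash
python3 - <<'E'
from h import *
S=lambda u,v:cr(u,v,6.3,215,65); T=lambda u,v:cr(u,v,7,290,110)
o=[("side",S(85,127),(-27,-23,86),1),("side",S(210,165),(27,-23,86),1),("side",S(88,325),(-27,-23,0),.5),("side",S(197,365),(27,-23,0),.5),("side",S(176,117),(0,0,86),2),
("top",T(233,207),(27,-23,86),1),("top",T(266,408),(74,0,69),1),("side",S(343,228),(74,0,69),1)]
r,e=fit(.2117-.0432,o,[.633,.09,2.97],Rz); print(r); print(e)
# column line in side view at z .10 and .145
print((proj("side",[[.633,.0905,.1],[.633,.0905,.145],[.633,.0905,.15]])-[215,65])*6.3)
print((proj("top",[[.633,.0905,.072],[.633,.0905,.15]])-[290,110])*7)
E
```

```text
{'both': array([0.6332, 0.0896, 2.9551]), 'side': array([0.6329, 0.0905, 2.9644]), 'top': array([0.6325, 0.0871, 2.9156])}
[[-0.5677 -1.0427]
 [-1.347  -0.0957]
 [-0.1546 -0.1841]
 [ 0.1856  0.2949]
 [ 0.7093  0.2199]
 [-0.7579  0.4962]
 [ 0.1593 -0.3652]
 [ 0.2853 -1.1694]]
[[173.6057 463.445 ]
 [173.9687 369.436 ]
 [174.0104 358.6538]]
[[202.8828 297.5996]
 [247.9947 234.526 ]]
```

Call:
arm_command --fingers '[55,55,55,55,55,55,55,55]' --pt "0 0.004 0" --pt "0 0.005 0" --pt "0 0.005 0" --pt "0 0.004 0" --pt "0 0.004 0" --pt "0 0.004 0" --pt "0 0.002 0" --pt "0 0 0" --spin '[0,0,0,0,0,0,0,0]'

```text
time: 27.22
ee_pos: [0.6328, 0.0903, 0.1824]
ee_rot: [-0.705, 0.705, -0.06, 0.059]
ft_force: [0.1, 0.2, -3.4]
finger_gap: 0.0536
```

```bash
python3 - <<'E'
from h import *
snap("side","s29",(215,65,295,160),6.3)
togo(.633,.0905,.1152,2.973-np.pi)
print(env.get_state()["torque"])
E
```

```text
t 27.2667 pos [0.633  0.0903 0.1829] az -0.16903643147173214 q [-0.0469  0.3596  1.4532  0.      1.3294  0.1221] F [ 0.5682 -0.6829 -3.321 ] gap 0.0534394137361838
to go now-frame [0.     0.0677 0.0002] after spin frame [-0.      0.0677  0.0002] spin -0.0004437778819390559
[ 0.0292 -0.0089 -0.0165]
```

View pics/s29.png

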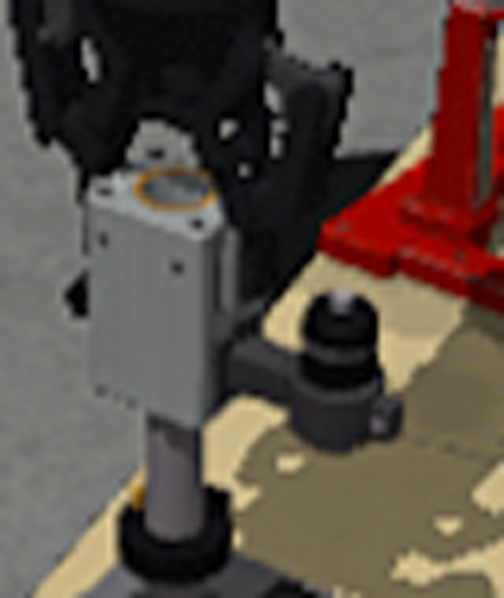

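Call:
arm_command --fingers '[55,55,55,55,55,55,55,55]' --pt "0 0.003 0" --pt "0 0.003 0" --pt "0 0.003 0" --pt "0 0.003 0" --pt "0 0.003 0" --pt "0 0.003 0" --pt "0 0.002 0" --pt "0 0 0" --spin '[0,0,0,0,0,0,0,0]'

```text
time: 27.93
ee_pos: [0.6328, 0.0903, 0.1625]
ee_rot: [-0.705, 0.705, -0.06, 0.059]
ft_force: [-0.3, 0.3, -3.6]
finger_gap: 0.0537
```

```bash
python3 - <<'E'
from h import *
togo(.633,.0905,.1152,2.973-np.pi)
print(env.get_state()["torque"])
E
```

```text
t 27.9333 pos [0.6328 0.0903 0.1625] az -0.16905724174356102 q [-0.0469  0.3778  1.4716  0.      1.2934  0.1222] F [-0.252   0.2751 -3.5921] gap 0.053704021063979916
to go now-frame [0.0003 0.0473 0.0002] after spin frame [0.0002 0.0473 0.0002] spin -0.00046458815376793083
[ 0.0141 -0.0379 -0.0118]
```

Call:
arm_command --fingers '[55,55,55,55,55,55,55,55]' --pt "0 0.003 0" --pt "0 0.004 0" --pt "0 0.004 0" --pt "0 0.004 0" --pt "0 0.004 0" --pt "0 0.004 0" --pt "0 0.003 0" --pt "0 0 0" --spin '[0,0,0,0,0,0,0,0]'

```text
time: 28.6
ee_pos: [0.6326, 0.0903, 0.1362]
ee_rot: [-0.705, 0.705, -0.06, 0.059]
ft_force: [-0.0, -0.5, -3.9]
finger_gap: 0.0536
```

```bash
python3 - <<'E'
from h import *
snap("side","s30",(215,85,295,180),6.3)
togo(.633,.0905,.1152,2.973-np.pi)
print(env.get_state()["torque"])
E
```

```text
t 28.65 pos [0.6328 0.0904 0.1367] az -0.16898033667064097 q [-0.0468  0.4034  1.4917 -0.      1.2475  0.1221] F [-0.4275  0.3464 -2.0936] gap 0.05352475309858403
to go now-frame [0.0002 0.0215 0.0002] after spin frame [0.0001 0.0215 0.0002] spin -0.00038768308084780045
[ 0.0231 -0.0343 -0.0115]
```

View pics/s30.png

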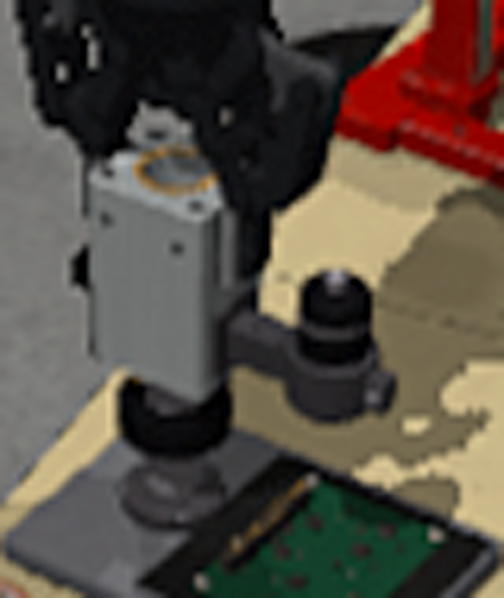

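Call:
arm_command --fingers '[55,55,55,55,55,55,55,55]' --pt "0 0.002 0" --pt "0 0.002 0" --pt "0 0.002 0" --pt "0 0.002 0" --pt "0 0.002 0" --pt "0 0.002 0" --pt "0 0.001 0" --pt "0 0 0" --spin '[0,0,0,0,0,0,0,0]'

```text
time: 29.32
ee_pos: [0.6329, 0.0904, 0.1239]
ee_rot: [-0.705, 0.705, -0.06, 0.059]
ft_force: [-0.9, -0.1, -4.2]
finger_gap: 0.0533
```

```bash
python3 - <<'E'
from h import *
togo(.633,.0905,.1152,2.973-np.pi)
print(env.get_state()["torque"])
E
```

```text
t 29.3167 pos [0.6329 0.0904 0.1239] az -0.1689920301862624 q [-0.0468  0.4172  1.5005 -0.      1.2245  0.1222] F [-0.8594 -0.119  -4.2131] gap 0.053332544086691365
to go now-frame [0.     0.0087 0.0002] after spin frame [0.     0.0087 0.0002] spin -0.00039937659646938073
[-0.0288 -0.0233  0.006 ]
```

Past the pin top without contact. Continue to the collar.

Call:
arm_command --fingers '[55,55,55,55,55,55,55,55]' --pt "0 0.001 0" --pt "0 0.0015 0" --pt "0 0.0015 0" --pt "0 0.001 0" --pt "0 0.001 0" --pt "0 0.001 0" --pt "0 0.0005 0" --pt "0 0 0" --spin '[0,0,0,0,0,0,0,0]'

```text
time: 29.98
ee_pos: [0.6331, 0.0903, 0.1166]
ee_rot: [-0.705, 0.705, -0.06, 0.06]
ft_force: [-0.4, -1.2, -3.6]
finger_gap: 0.0534
```

Call:
arm_command --fingers '[55,55,55,55,55,55,55,55]' --pt "0 0.0005 0" --pt "0 0.0005 0" --pt "0 0.0005 0" --pt "0 0.0005 0" --pt "0 0 0" --pt "0 0 0" --pt "0 0 0" --pt "0 0 0" --spin '[0,0,0,0,0,0,0,0]'

```text
time: 30.65
ee_pos: [0.6333, 0.0903, 0.1153]
ee_rot: [-0.705, 0.705, -0.06, 0.06]
ft_force: [-2.4, -0.4, 1.6]
finger_gap: 0.0532
```

```bash
python3 - <<'E'
from h import *
snap("side","s31",(215,85,295,180),6.3)
togo(.633,.0905,.1152,2.973-np.pi)
print(env.get_state()["torque"])
E
```

```text
t 30.7 pos [0.6333 0.0903 0.1152] az -0.16897266563997432 q [-0.0469  0.427   1.5058 -0.0001  1.2086  0.1221] F [-2.2104 -0.143   2.1199] gap 0.05353993457513087
to go now-frame [-0.0003  0.      0.0002] after spin frame [-0.0003  0.      0.0002] spin -0.00038001205018112216
[-0.0454  0.4648  0.0637]
```

View pics/s31.png

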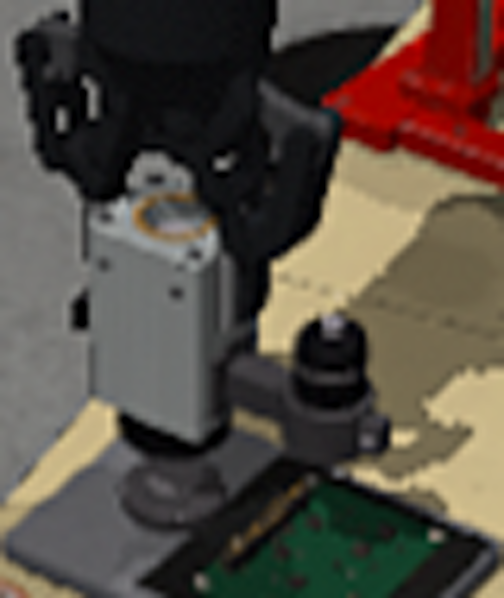

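Call:
arm_command --fingers '[55,55,55,55,55,55,55,55]' --pt "0 0.0005 0" --pt "0 0.0005 0" --pt "0 0 0" --pt "0 0 0" --pt "0 0 0" --pt "0 0 0" --pt "0 0 0" --pt "0 0 0" --spin '[0,0,0,0,0,0,0,0]' --grip_force 30

```text
time: 31.37
ee_pos: [0.6333, 0.0904, 0.1152]
ee_rot: [-0.705, 0.705, -0.06, 0.06]
ft_force: [-6.0, 0.0, 7.4]
finger_gap: 0.0534
```

```bash
python3 - <<'E'
from h import *
togo(.633,.0905,.1152,2.973-np.pi)
print(env.get_state()["torque"])
E
```

```text
t 31.3667 pos [0.6333 0.0904 0.1152] az -0.16879598327364573 q [-0.0467  0.4271  1.5057 -0.0002  1.2086  0.1221] F [-6.0269  0.0412  7.4205] gap 0.053359883457864805
to go now-frame [-0.0003  0.      0.0001] after spin frame [-0.0003  0.      0.0001] spin -0.00020332968385261552
[0.0072 1.0234 0.0149]
```

Call:
arm_command --fingers '[61,62.5,64,67,72,76,76,76]' --pt "0 -0.0005 0" --pt "0 -0.0005 0" --pt "0 0 0" --pt "0 0 0" --pt "0 0 0" --pt "0 0 0" --pt "0 0 0" --pt "0 0 0" --spin '[0,0,0,0,0,0,0,0]' --grip_force 20

```text
time: 32.03
ee_pos: [0.6332, 0.0903, 0.1147]
ee_rot: [0.705, -0.705, 0.06, -0.06]
ft_force: [-0.6, -0.5, -0.9]
finger_gap: 0.0649
```

```bash
python3 - <<'E'
from h import *
snap("side","s32",(215,85,295,180),6.3)
togo(.633,.0905,.1152,2.973-np.pi)
E
```

```text
t 32.0833 pos [0.6332 0.0903 0.1147] az -0.16900411836183246 q [-0.0469  0.4276  1.5061  0.0001  1.2078  0.1221] F [ 0.4088 -0.8847  0.409 ] gap 0.0650433435795765
to go now-frame [-0.0002 -0.0005  0.0001] after spin frame [-0.0002 -0.0005  0.0001] spin -0.00041146477203923837
```

View pics/s32.png

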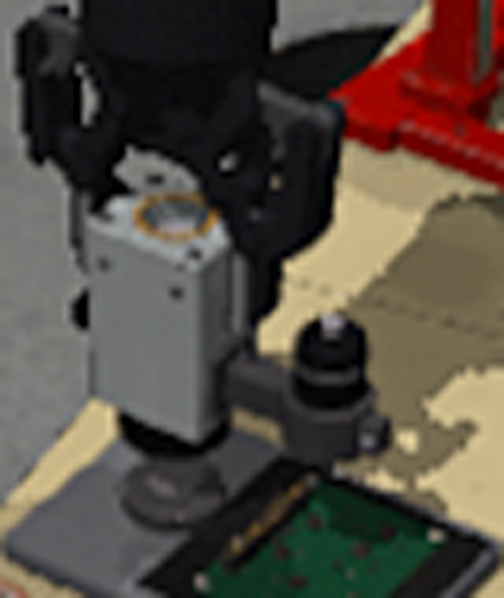

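Released, unmoved. Back off straight up, then away toward the robot's left.

Call:
arm_command --fingers '[76,76,76,76,76,76,76,76]' --pt "0 -0.005 0" --pt "0 -0.01 0" --pt "0 -0.015 0" --pt "0 -0.02 0" --pt "0 -0.025 0" --pt "0 -0.03 0" --pt "0 -0.03 0" --pt "0 -0.03 0" --spin '[0,0,0,0,0,0,0,0]'

```text
time: 32.75
ee_pos: [0.6331, 0.0904, 0.2824]
ee_rot: [0.705, -0.705, 0.059, -0.06]
ft_force: [0.1, 0.1, -0.1]
finger_gap: 0.0651
```

Call:
arm_command --fingers '[76,76,76,76,76,76,76,76]' --pt "-0.02 -0.01 0.01" --pt "-0.03 0 0.02" --pt "-0.03 0 0.02" --pt "-0.03 0 0.02" --pt "-0.03 0 0.02" --pt "-0.02 0 0.01" --pt "-0.01 0 0" --pt "0 0 0" --spin '[0,0,0,0,0,0,0,0]'

```text
time: 33.42
ee_pos: [0.4812, 0.2183, 0.291]
ee_rot: [0.705, -0.705, 0.058, -0.059]
ft_force: [0.2, 0.7, -0.2]
finger_gap: 0.065
```

```bash
python3 - <<'E'
from h import *
snap("side","s33",(215,85,295,180),6.3);snap("top","t33",(275,120,355,220),6)
togo(.633,.0905,.1152,2.973-np.pi)
snap("side","s34")
E
```

```text
t 33.5167 pos [0.4831 0.217  0.2905] az -0.16930136681648053 q [ 0.1941  0.0039  1.6444 -0.0006  1.4916  0.3634] F [0.9692 0.7648 0.2547] gap 0.06516408540809544
to go now-frame [ 0.1688  0.1756 -0.0994] after spin frame [ 0.169   0.1753 -0.0995] spin -0.0007087132266874185
```

View pics/s33.png

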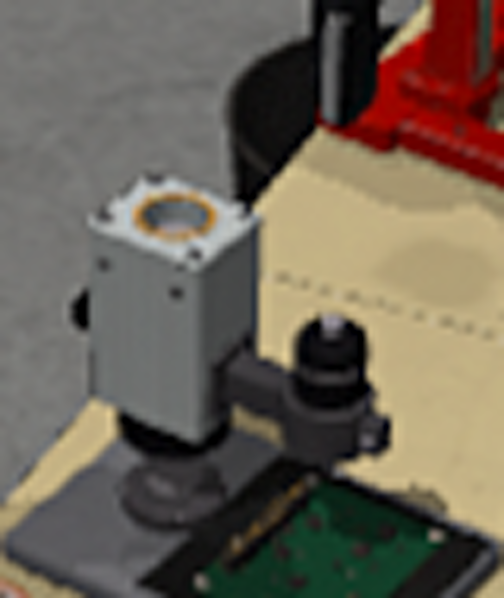

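View pics/t33.png

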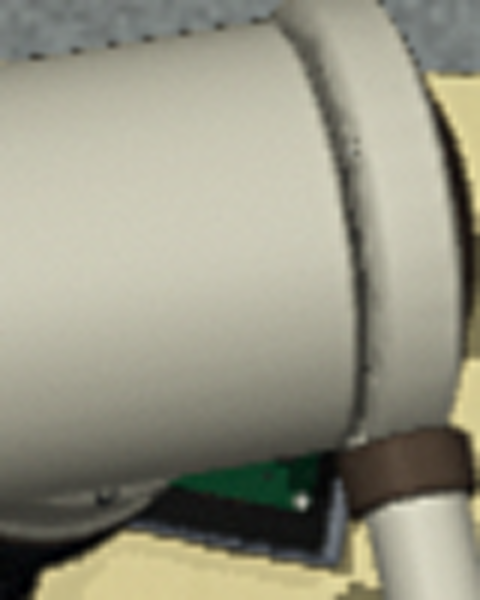

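View pics/s34.png

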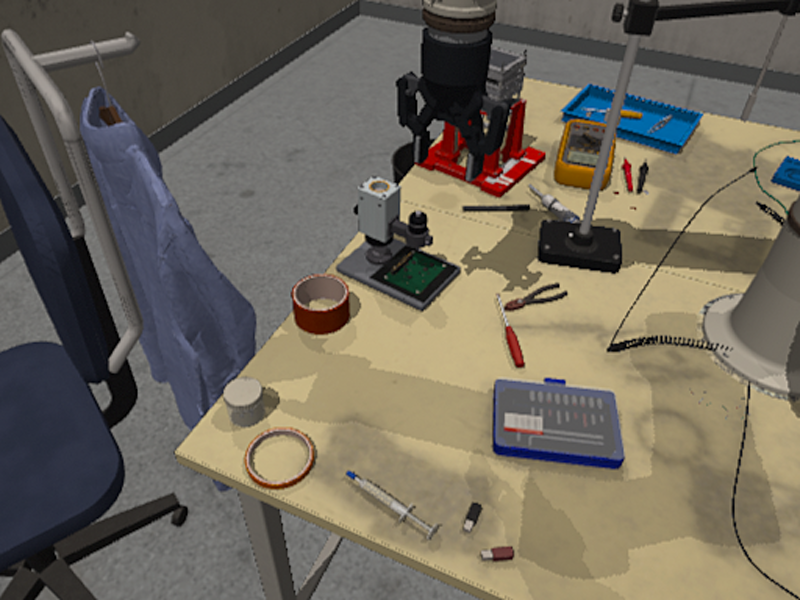

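```bash
python3 - <<'E'
from h import *
S=lambda u,v:cr(u,v,6.3,215,85)
b=[(0,0,86),(-27,-23,86),(27,-23,86),(27,-23,0)]; px=[S(176,215),S(88,220),S(207,270),S(198,446)]
for z in (.072,.077):
  print(z,[(proj("side",np.array([.633,.0905,z])+Rz(2.973)@(np.array(q)/1000))[0]-p).round(1).tolist() for q,p in zip(b,px)])
print(env.job_done())
E
```

```text
0.072 [[0.1, 0.5], [-0.3, 0.3], [-1.1, -0.4], [0.0, 0.1]]
0.077 [[0.1, -1.3], [-0.4, -1.4], [-1.1, -2.2], [0.0, -1.4]]
the job is handed in; nothing more can be done
None
```

The carrier is seated on the stand's collar with the camera over the board. It was released there and the job handed in at about 34 s. I don't have the verdict.

**What I did**
- **First grip:** I gripped the carrier near its upper end and lifted it, but it would not swing upright between the pads. When I eased that grip it slipped about 3 cm back onto the bench, still on its side.
- **Standing it up:** I regripped at the upper edge with a very light grip, and it turned foot-down. I then walked it upright on its foot, let go and backed away. Both cameras showed it standing free.
- **Fitting it:** I took it again near the upper end, about 66 mm up. I turned it to match the stand and lowered it slowly over the column until it met the collar.

**Last checks**
- **Lowering:** There was no contact force on the way down, including past the pin top. Contact came at a foot height of 72 mm, where pressing another 1 mm raised the force but did not move it.
- **After release:** The side picture matched the home pose to about 1 px; a pose 5 mm higher was clearly worse. The carrier did not move when the fingers opened.
- **Bystanders:** The jar, screwdriver and cutters look unmoved in the last side picture.

**Not confirmed**
- The pin in the slot could not be seen; I infer it from the height and alignment.
- The arm hid the carrier in the last top picture, so the final check rests on the side camera alone.
- While pressing home, the wrist saw a sideways force of about 6 N and a 1 N·m moment; the force had gone by the end of the release.

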